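Change the sample in a covered analyser cell

ROBOT

A 7-joint arm with a two-finger parallel gripper is mounted at the origin on the work surface. World frame = base frame: x ahead of the robot, y to its left, z up, the work surface at z = 0. Lengths are in m, angles in rad, forces in N, time in s.
With the tool pointing down it reaches from about 0.4 to 0.85 m from the base axis. Payload 4.5 kg.
Tool frame: the origin (TCP) lies between the finger pads; the fingertips stand 11 mm ahead of it and the grasp point (between the pads) lies 8 mm behind it (tip_reach is the distance from the TCP to the fingertips, in m); y points along the fingers, x is the direction in which the jaws open and shut, and the axes are right-handed (so a half turn about y gives the same grasp; the last joint's range is limited). The gripper opens to 85 mm and grips with 20 to 120 N. Pads are 22 mm wide; open, the fingers measure 114 mm over their backs; the gripper's body (76 mm by 85 mm) begins 54 mm behind the grasp point. The pads swing forward as they close: fully open they stand 13 mm farther back than shut.
Start: joints at [-1.302, 0.689, -0.195, 1.565, 0.157, 0.902, -0.215], TCP at [0.145, 0.608, 0.242] pointing down, gripper open.
Joint ranges: [-3.01, 3.01], [-0.46, 2.08], [-1.47, 1.51], [0.13, 2.56], [-1, 4.14], [0.04, 2.09], [-2.66, 2.66]. Speed limits (rad/s): [2.57, 2.57, 3.14, 3.14, 3.14, 3.14, 3.14].

INTERFACE

Orientations are given as a unit quaternion [w, x, y, z].
In Python, from plant import get_state, snapshot, get_calibration, job_done, boxes_of, regions_of, landmark_of, tip_reach gives the robot as it stands.
- The arm moves only by the shell command python3 -m creep 'ROWS'. ROWS is JSON, a list of rows, each an object of numbers: "ax", "ay", "az": the turn, a rotation vector about the tool's x, y, z normalised to -1 to 1, where 1 is pi rad; "x", "y", "z": the shift along the tool's x, y, z normalised to -1 to 1, where 1 is 20 mm; "fingers": the closure, from 0 (fully open) to 1 (shut). A call has 1 to 5 rows; each row shifts and turns the pose as measured when the row begins, along the tool's axes as they then stand; what a row does not reach is not made up. A row lasts 1/8 s, in which the tool goes at most 62.5 mm and 10.7 degrees, less where a joint would pass 70% of its speed; a pose out of reach is approached as far as the arm can. A call with a number of a shift or a turn outside -1 to 1 is refused whole. A call with a gripper value outside its range is refused whole. The fingers move at their own pace and stop on an object; the grip force is fixed at half the most. Time passes only in rows, so rows that do not move let the fingers close. It gives the time, the measured TCP pose, the force and the opening at its end, in the units of the state.
- get_state(): the state, without advancing time (a new reading comes with each control period).
- snapshot(name): name is "side" or "top" or "wrist"; returns the picture (480x640x3 uint8, red, green, blue); there is no depth.
- get_calibration(name): a dict with "fov_y" (degrees; the focal length in pixels is half the picture's height over the tangent of half this angle, whatever the lens; pixels are square), "cx", "cy" (the principal point, pixels), "cam_to_world" (4x4, takes a point from camera to world coordinates). Camera axes: x right, y down, z forward; pixel columns grow to the right and rows downward; lengths in m; the calibration is good to about 2 mm. The wrist camera is an equidistant fisheye: a pixel r from the principal point sees the ray r / f radians off the axis. A picture is of the moment at which its call begins: read the wrist's pose just before it. get_calibration takes no time and is no camera call; for the wrist camera it gives the pose at the moment of the call.
- job_done(): hands the job in, once; it reports no verdict.
Trained networks look in the newest picture that a camera, given by its name, has taken for a name from the list of things; names that differ only in an ending like _2 or _b are one class to them, and where a whole thing is asked for, a point or a joint stands for the part that bears it (a point fixed in the world has none). Each returns a list of dicts, best first, with "confidence" (0 to 1); they miss things now and then, are a little off and sometimes report something else, mostly with a low value. They report only what shows in the picture. A call takes as long as a camera call. They do not tell look-alikes from the thing itself.
- boxes_of(name, camera): "xy" ([column, row] in pixels, amid what is visible of it).
- regions_of(name, camera): "pixels" (480x640 bool, what is visible of it) and "xy" ([column, row] in pixels, amid what is visible of it).
- landmark_of(name, camera): "xy" ([column, row] in pixels: a listed point, or the origin of a listed thing).
The state is a dict: "clock": time; "qpos": joint angles; "dq": joint speeds; "tau": joint torques, N m; "eef_pos": TCP position; "orientation": TCP orientation; "contact_force": force on the tool from outside, world axes, zero at the start; "ft_torque": the same for the moment, N m; "gripper_width": finger opening in m.
Only numpy, scipy, OpenCV 4.12 (cv2) and the standard library are available. Lean on these libraries where they do the work, as an engineer would, in place of code of your own. Each camera call takes 0.05 s, during which the arm holds its last target. There are 200 camera calls.

TASK

Change the sample in the analyser cell: lift off the outer cover and then the inner shield and stand both in the side tray, move the spent open crucible from the cell to the middle of the cooling block, and stand the fresh lidded crucible from the balance pan in the middle of the cell. Then put the inner shield back over the fresh crucible and, after it, the outer cover back over the shield, both standing flat and centred on the cell. Keep both crucibles upright all the time, and leave the jar and the steel weight where they stand.

Things in the scene. Friction and masses are not known exactly. Their poses are not given: they have to be found in the camera images.
- cell: Fixed cell unit of a thermal analyser: black box 200 x 200 mm, 110 mm high, an orange panel on one side. Concentric metal rings (156 mm across) and a 32 mm brass disc in the middle of its flat top deck mark the cell; nothing is sunk in. Origin: centre of the underside, so the cell's centre lies 110 mm above it; z up.
- outer_cover: Loose hollow steel cover, 300 g, open below, at the start on the cell over the inner shield. Skirt 108 mm across, 38 mm high, then a cone up to a collar 52 mm across from height 50 to 66 mm; grip the collar. Walls 4 mm; hole in the collar 44 mm (the shield and crucible show through). Clears the shield by 16 mm all round. Origin: centre of its lower rim; z up its axis.
- inner_shield: Loose hollow aluminium shield, 100 g, open below, at the start on the cell over the crucible, inside the outer cover. Skirt 68 mm across, 20 mm high, then a cone up to a collar 40 mm across from height 28 to 42 mm; grip the collar. Walls 3 mm, hole in the collar 34 mm. Origin: centre of its lower rim; z up its axis.
- spent_crucible: Loose white ceramic cup, open at the top, 22 mm across and 22 mm high, walls 2 mm, 30 g; at the start it stands in the middle of the cell under the two covers (seen through their collars). Origin: centre of its underside; z up.
- fresh_crucible: Loose white ceramic crucible closed with a lid, 40 g: body 23 mm across and 20 mm high, lid 26 mm across from 20 to 24 mm, a 7 mm knob up to 30 mm; at the start on the balance pan. Origin: centre of its underside; z up.
- balance: Fixed grey balance, 150 (x) x 160 (y) mm, 52 mm high, with a rigid round steel pan 84 mm across at its middle, pan top 60 mm above the origin. Origin: centre of the underside; z up.
- tray: Fixed shallow steel side tray, 290 mm along its x, 160 mm along its y; walls 4 mm thick, 14 mm high; floor about 4 mm above the bench. Room for both covers side by side along its length (for example 70 mm either side of its middle). Origin: centre of the underside; z up.
- cooling_block: Fixed aluminium cooling block with dark fin lines, 60 x 60 mm and 60 mm high, flat top. Origin: centre of the underside; z up.
- jar: Bystander: loose amber glass jar with a black cap, 52 mm across, 75 mm high. Leave alone. Origin: centre of the underside.
- weight: Bystander: loose steel calibration weight with a knob, 42 mm across, 57 mm high. Leave alone. Origin: centre of the underside.
There are look-alikes about, which are no part of the job. What is shaped like the inner_shield but purple is not meant.

How it is judged:
By the outcome, as a careful person would: the job done as asked, in the order asked, and still so for the second after the job is handed in, with the robot touching nothing.
It also fails if it takes over 144 s, if anything falls off the work surface, if the arm or the gripper's body presses on something with over 40 N, if the wrist force passes 120 N, or if a joint passes its speed limit or range.

## Working session

There is one attempt and no reset: what is moved stays moved. The work goes in short steps, Python scripts to look and compute and a shell command to move; the robot and the scene stay as the last step left them, time stands still between calls to the robot, and variables do not carry over. Pictures are saved under pics/ and viewed, about 12 in all and at most 16, crops included, and the job is handed in when it is done.

```bash
ls; mkdir -p pics
python3 - <<'E'
from plant import *
import cv2
print(get_state(), tip_reach)
for c in ("top","side","wrist"):
    im=snapshot(c); cv2.imwrite(f"pics/{c}0.png",im[:,:,::-1])
    print(c,get_calibration(c))
    for n in ["cell","outer_cover","inner_shield","spent_crucible","fresh_crucible","balance","tray","cooling_block","jar","weight"]:
        print(n,[(round(d["confidence"],2),[round(float(v)) for v in d["xy"]]) for d in landmark_of(n,c)[:3]])
E
```

```text
pics
{'clock': 0.0, 'qpos': array([-1.30217083,  0.69000598, -0.19451016,  1.56638236,  0.15727681,
        0.90246465, -0.21505518]), 'dq': array([-0.0002957 ,  0.0002953 ,  0.00077679, -0.00065299,  0.00033066,
        0.00027421,  0.00023405]), 'tau': array([-1.30318158e-04, -5.39603198e+01, -1.26689103e+00, -1.58545822e+01,
        9.00252460e-03,  9.25872882e-03, -9.20520364e-06]), 'eef_pos': array([0.14531495, 0.60721263, 0.24145997]), 'orientation': array([-0.55466235,  0.5555443 ,  0.43752482, -0.43851139]), 'contact_force': array([0.52298893, 0.26646785, 0.28120736]), 'ft_torque': array([0.02767716, 0.00023526, 0.00979723]), 'gripper_width': 0.08537190619930507} 0.011
top {'fov_y': 57.75145834202139, 'cx': 323.31795539926395, 'cy': 237.82132068723573, 'cam_to_world': array([[ 0.01782075, -0.99769129,  0.0655325 ,  0.48052475],
       [-0.99983773, -0.017955  , -0.00146005,  0.09445925],
       [ 0.00263332, -0.06549585, -0.99784937,  1.27805598],
       [ 0.        ,  0.        ,  0.        ,  1.        ]])}
cell [(0.72, [229, 262])]
outer_cover [(0.77, [219, 258]), (0.74, [
[... 846 characters left out ...]
y [(0.84, [292, 228])]
cooling_block [(0.7, [244, 295])]
jar [(0.66, [386, 192]), (0.23, [241, 298])]
weight [(0.75, [369, 302])]
wrist {'fov_y': 65.70646984690485, 'cx': 322.4280107876495, 'cy': 238.1851021445935, 'cam_to_world': array([[ 2.32246027e-01,  9.39483609e-01,  2.51857761e-01,
         8.11846534e-02],
       [ 9.72656764e-01, -2.24118233e-01, -6.09084359e-02,
         6.22889627e-01],
       [-7.76560670e-04,  2.59116897e-01, -9.65845656e-01,
         3.74448487e-01],
       [ 0.00000000e+00,  0.00000000e+00,  0.00000000e+00,
         1.00000000e+00]])}
cell []
outer_cover []
inner_shield []
spent_crucible []
fresh_crucible []
balance []
tray []
cooling_block []
jar []
weight []
```

View pics/top0.png

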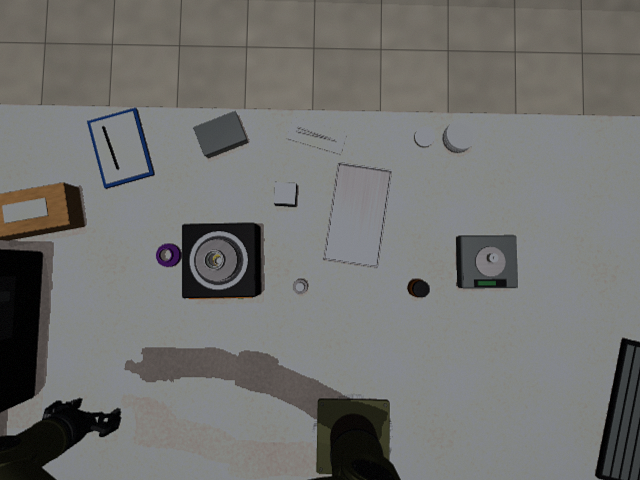

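View pics/side0.png

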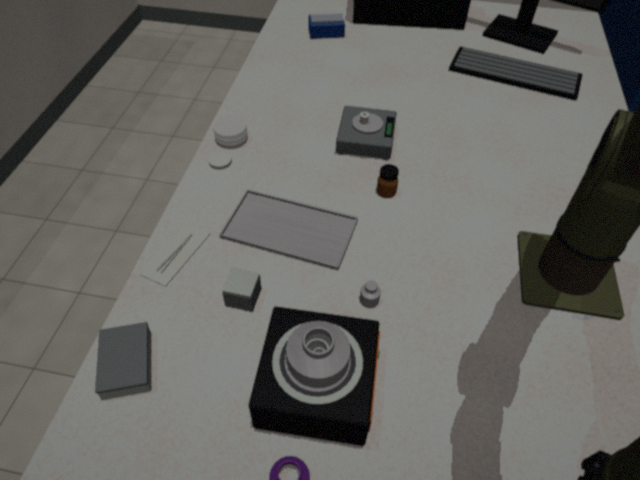

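```bash
cat > h.py <<'E'
import numpy as np, cv2
from plant import *
from scipy.spatial.transform import Rotation as R
def ray(cam,xy,C=None):
    C=C or get_calibration(cam); f=240/np.tan(np.radians(C["fov_y"]/2)); T=C["cam_to_world"]
    u,v=xy[0]-C["cx"],xy[1]-C["cy"]; r=np.hypot(u,v)
    if cam=="wrist":
        t=r/f; d=np.array([u/r*np.sin(t),v/r*np.sin(t),np.cos(t)]) if r>0 else np.array([0,0,1.])
    else: d=np.array([u/f,v/f,1])
    return T[:3,3],T[:3,:3]@d
def at(cam,xy,z,C=None):
    o,d=ray(cam,xy,C); return o+d*(z-o[2])/d[2]
def proj(cam,P,C=None):
    C=C or get_calibration(cam); f=240/np.tan(np.radians(C["fov_y"]/2)); T=C["cam_to_world"]
    p=(np.atleast_2d(P)-T[:3,3])@T[:3,:3]; r=np.hypot(p[:,0],p[:,1])
    s=f*np.arctan2(r,p[:,2])/np.maximum(r,1e-9) if cam=="wrist" else f/p[:,2]
    return np.c_[C["cx"]+p[:,0]*s,C["cy"]+p[:,1]*s]
def rot(): 
    q=get_state()["orientation"]; return R.from_quat(np.r_[q[1:],q[0]])
def go(P,yaw=None):
    """deltas to TCP P, in units of 20 mm along the tool axes; yaw: world angle (deg) of tool x, tool y down"""
    s=get_state(); r=rot(); d=r.inv().apply(np.array(P)-s["eef_pos"])
    print("tcp",s["eef_pos"].round(4),"d tool",(d/.02).round(2),"w",round(s["gripper_width"],4),"F",s["contact_force"].round(1),"t",round(s["clock"],1))
    a=np.degrees(np.arctan2(*r.as_matrix()[1::-1,0])); y=a if yaw is None else yaw
    y=a+(y-a+90)%180-90
    x=np.array([np.cos(np.radians(y)),np.sin(np.radians(y)),0]); yy=np.array([0,0,-1.]); t=R.from_matrix(np.c_[x,yy,np.cross(x,yy)])
    print("yaw",a.round(1),"turn/pi",((r.inv()*t).as_rotvec()/np.pi).round(4))
E
python3 - <<'E'
from h import *
get=lambda n,c:regions_of(n,c)[:2]
for c in ("top","side"):
    snapshot(c)
    for n in ["outer_cover","cell","tray","balance","cooling_block","fresh_crucible","jar","weight","inner_shield"]:
        for d in get(n,c):
            m=d["pixels"].astype(np.uint8)
            if m.sum()<5: continue
            rc=cv2.minAreaRect(cv2.findContours(m,0,2)[0][0])
            print(c,n,round(d["confidence"],2),d["xy"],m.sum(),[np.round(v,1) for v in rc])
print([at("top",(214.5,259.5),.176).round(4),at("side",(318.5,343),.176).round(4)])
print("fresh",at("top",(491,258),.088).round(4),at("side",(364,116),.088).round(4))
print("cool",at("top",(285.5,193.5),.06).round(4))
print("tray",[at("top",p,.014).round(3) for p in((341,163),(392,171),(375,267),(323,260))])
print("traycorn side",[at("side",p,.014).round(3) for p in((250,192),(357,217),(339,266),(221,238))])
E
python3 -m creep '[{"ay":0}]'
```

```text
top outer_cover 0.74 [221.6, 257.5] 1215 [array([217.5, 259.5]), array([41., 43.]), np.float64(90.0)]
top cell 0.66 [219.1, 257.3] 4579 [array([221., 260.]), array([80., 76.]), np.float64(0.0)]
top tray 0.91 [359.5, 213.2] 5539 [array([357.4, 214.3]), array([ 56.9, 100.8]), np.float64(8.1)]
top balance 0.55 [487.3, 258.8] 3067 [array([486.5, 260.5]), array([53., 61.]), np.float64(90.0)]
top cooling_block 0.56 [286.8, 194.4] 507 [array([285.3, 194. ]), array([22.6, 23.1]), np.float64(3.6)]
top fresh_crucible 0.63 [490.8, 256.8] 73 [array([492.3, 257.2]), array([9.2, 8.5]), np.float64(45.0)]
top jar 0.56 [489.6, 264.5] 3138 [array([486.5, 260.5]), array([53., 61.]), np.float64(90.0)]
top jar 0.55 [414.0, 290.6] 329 [array([418. , 287.5]), array([17., 22.]), np.float64(90.0)]
top weight 0.71 [300.9, 282.1] 168 [array([299.8, 285.8]), array([13.4, 14.1]), np.float64(45.0)]
top inner_shield 0.67 [173.2, 253.0] 372 [array([168.3, 254.4]), array([24.5, 23. ]), np.float64(14.0)]
top inner_shield 0.59 [223.9, 256.4] 1202 [array([217.6, 259.3]), array([42.5, 41.1]), np.float64(26.6)]
side oute
[... 745 characters left out ...]
369.5, 294.5]), array([27., 19.]), np.float64(90.0)]
side inner_shield 0.82 [287.6, 463.5] 554 [array([288.5, 467.5]), array([41., 23.]), np.float64(-0.0)]
side inner_shield 0.64 [318.1, 343.7] 172 [array([318.2, 342.6]), array([24.3,  9.3]), np.float64(6.3)]
[array([0.493 , 0.3669, 0.176 ]), array([0.4896, 0.3771, 0.176 ])]
fresh [ 0.5116 -0.3668  0.088 ] [ 0.5102 -0.3592  0.088 ]
cool [0.684  0.2017 0.06  ]
tray [array([0.785, 0.044, 0.014]), array([ 0.764, -0.106,  0.014]), array([ 0.481, -0.059,  0.014]), array([0.499, 0.092, 0.014])]
traycorn side [array([ 0.754, -0.093,  0.014]), array([ 0.48 , -0.063,  0.014]), array([0.498, 0.091, 0.014]), array([0.777, 0.066, 0.014])]$[0]: bad value
```

```bash
python3 -m creep '[{"ax":0,"ay":0,"az":0,"x":-0.37,"y":0,"z":-1,"fingers":0},{"ax":0,"ay":0,"az":0,"x":-0.37,"y":0,"z":-1,"fingers":0},{"ax":0,"ay":0,"az":0,"x":-0.37,"y":0,"z":-1,"fingers":0},{"ax":0,"ay":0,"az":0,"x":-0.37,"y":0,"z":-1,"fingers":0},{"ax":0,"ay":0,"az":0,"x":-0.37,"y":0,"z":-1,"fingers":0}]'
python3 -c "
from h import *
go((.491,.372,.26))"
python3 -m creep '[{"x":-0.37,"z":-1},{"x":-0.37,"z":-1}]'
```

```text
clock: 3.28
eef_pos: [0.2422, 0.5427, 0.2423]
orientation: [-0.555, 0.557, 0.437, -0.437]
contact_force: [0.3, 0.0, -0.5]
gripper_width: 0.0853
tcp [0.2422 0.5427 0.2423] d tool [ -5.37  -0.84 -14.1 ] w 0.0853 F [ 0.3  0.  -0.5] t 3.3
yaw 76.4 turn/pi [ 0.0009  0.     -0.0004]$[0]: bad value
```

```bash
python3 -m creep '[{"ax":0,"ay":0,"az":0,"x":-0.38,"y":-0.1,"z":-1,"fingers":0},{"ax":0,"ay":0,"az":0,"x":-0.38,"y":-0.1,"z":-1,"fingers":0},{"ax":0,"ay":0,"az":0,"x":-0.38,"y":-0.1,"z":-1,"fingers":0},{"ax":0,"ay":0,"az":0,"x":-0.38,"y":-0.1,"z":-1,"fingers":0},{"ax":0,"ay":0,"az":0,"x":-0.38,"y":-0.1,"z":-1,"fingers":0}]' >/dev/null
python3 -m creep '[{"ax":0,"ay":0,"az":0,"x":-0.38,"y":-0.1,"z":-1,"fingers":0},{"ax":0,"ay":0,"az":0,"x":-0.38,"y":-0.1,"z":-1,"fingers":0},{"ax":0,"ay":0,"az":0,"x":-0.38,"y":-0.1,"z":-1,"fingers":0},{"ax":0,"ay":0,"az":0,"x":-0.38,"y":-0.1,"z":-1,"fingers":0}]'
python3 - <<'E'
from h import *
go((.491,.372,.25))
C=get_calibration("wrist"); im=snapshot("wrist"); cv2.imwrite("pics/w1.png",im[:,:,::-1])
for n in ("outer_cover","inner_shield","spent_crucible"):
    for d in landmark_of(n,"wrist")[:2]: print(n,d["confidence"],d["xy"],at("wrist",d["xy"],.11,C))
print(C)
E
```

```text
clock: 4.4
eef_pos: [0.4199, 0.4116, 0.2627]
orientation: [-0.556, 0.565, 0.432, -0.431]
contact_force: [0.1, 0.2, -0.9]
gripper_width: 0.0852
tcp [0.4199 0.4116 0.2627] d tool [-1.    0.69 -3.93] w 0.0852 F [ 0.1  0.2 -0.9] t 4.4
yaw 75.2 turn/pi [ 0.0034  0.     -0.0024]
outer_cover 0.73 [300.3, 312.6] [0.49036089 0.37170319 0.11      ]
inner_shield 0.95 [455.1, 239.5] [0.46016891 0.51282448 0.11      ]
{'fov_y': 65.70646984690485, 'cx': 322.4280107876495, 'cy': 238.1851021445935, 'cam_to_world': array([[ 0.25527666,  0.93167067,  0.25850257,  0.35500481],
       [ 0.96683299, -0.24369802, -0.07645417,  0.42942512],
       [-0.00823354,  0.26944578, -0.96298036,  0.39415975],
       [ 0.        ,  0.        ,  0.        ,  1.        ]])}
```

View pics/w1.png

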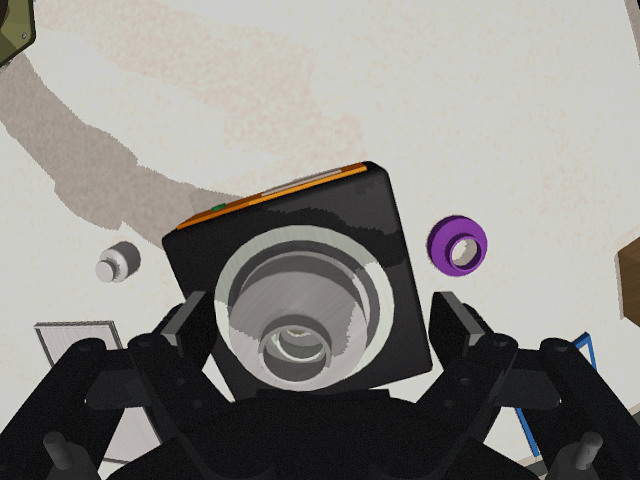

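Run:
```python
from h import *
from scipy.optimize import least_squares
C=get_calibration("wrist")
im=cv2.imread("pics/w1.png"); 
def fit(pts,z,r):
    P=np.array([at("wrist",p,z,C)[:2] for p in pts]); 
    f=least_squares(lambda c:np.hypot(*(P-c[:2]).T)-r,P.mean(0)); return f.x.round(4),f.fun.round(4)
# ring outer edge: along rays from world centre guess, find black->white transition outside
g=cv2.cvtColor(im,6).astype(float); c0=np.array([.491,.372]); pts=[]
for it in range(3):
    pts=[]
    for a in np.radians(np.arange(0,360,6)):
        rr=np.arange(.066,.092,.0005); uv=proj("wrist",[[*(c0+r*np.array([np.cos(a),np.sin(a)])),.11] for r in rr],C)
        if uv[:,1].max()>375 or uv.min()<0: continue
        v=cv2.remap(g.astype(np.float32),uv[:,:1].astype(np.float32),uv[:,1:].astype(np.float32),1).ravel()
        k=np.argmin(np.convolve(v,[1,1,1,-1,-1,-1],"valid")*-1*-1) if 0 else np.argmax(v[:-4]-v[4:])
        if (v[:-4]-v[4:])[k]>60: pts.append(uv[k+2])
    f=fit(pts,.11,.078); c0=f[0]
print(len(pts),f[0],np.abs(f[1]).mean())
print("collar",at("wrist",(295,351),.176,C))
v=proj("wrist",[[*(c0+.026*np.array([np.cos(a),np.sin(a)])),.176] for a in np.arange(0,6.3,.1)],C)
print(v.min(0),v.max(0))
go((c0[0],c0[1],.25),75)
```

```text
46 [0.4905 0.3748] 0.0002891304347826086
collar [0.48545407 0.37474191 0.176     ]
[260.24401552 324.61555904] [334.50008019 385.61330311]
tcp [0.4185 0.4131 0.2626] d tool [-0.93  0.68 -3.96] w 0.0853 F [0.  1.2 0.6] t 4.6
yaw 75.2 turn/pi [ 0.0031  0.0011 -0.0021]
```

```bash
python3 -m creep '[{"ax":0.003,"ay":0,"az":-0.002,"x":-0.23,"y":0,"z":-1,"fingers":0},{"ax":0,"ay":0,"az":0,"x":-0.23,"y":0,"z":-1,"fingers":0},{"ax":0,"ay":0,"az":0,"x":-0.23,"y":0.3,"z":-1,"fingers":0},{"ax":0,"ay":0,"az":0,"x":-0.23,"y":0.3,"z":-0.9,"fingers":0},{"ax":0,"ay":0,"az":0,"x":0,"y":0,"z":0,"fingers":0}]'
python3 -c "
from h import *
go((.4905,.3748,.182),75)"
```

```text
clock: 5.22
eef_pos: [0.4891, 0.3761, 0.2491]
orientation: [0.56, -0.558, -0.432, 0.434]
contact_force: [-0.5, 0.2, 0.2]
gripper_width: 0.0855
tcp [0.4891 0.3761 0.2491] d tool [-0.05  3.36 -0.1 ] w 0.0855 F [-0.5  0.2  0.2] t 5.2
yaw 75.5 turn/pi [-0.0011  0.0029 -0.0001]
```

```bash
python3 -m creep '[{"ax":0,"ay":0,"az":0,"x":-0.05,"y":0.9,"z":-0.1,"fingers":0},{"ax":0,"ay":0,"az":0,"x":0,"y":0.9,"z":0,"fingers":0},{"ax":0,"ay":0,"az":0,"x":0,"y":0.8,"z":0,"fingers":0},{"ax":0,"ay":0,"az":0,"x":0,"y":0.5,"z":0,"fingers":0},{"ax":0,"ay":0,"az":0,"x":0,"y":0.2,"z":0,"fingers":0}]'
python3 -m creep '[{"ax":0,"ay":0,"az":0,"x":0,"y":0,"z":0,"fingers":0}]'
python3 - <<'E'
from h import *
go((.4905,.3748,.176),75)
im=snapshot("wrist"); cv2.imwrite("pics/w2.png",im[:,:,::-1])
E
```

```text
clock: 5.85
eef_pos: [0.4883, 0.3778, 0.1812]
orientation: [0.56, -0.556, -0.433, 0.435]
contact_force: [0.3, -0.1, 0.6]
gripper_width: 0.0854
clock: 5.98
eef_pos: [0.4882, 0.378, 0.1811]
orientation: [0.56, -0.556, -0.434, 0.435]
contact_force: [0.1, -0.1, 1.0]
gripper_width: 0.0853
tcp [0.4882 0.378  0.1811] d tool [-0.13  0.26 -0.15] w 0.0853 F [ 0.1 -0.1  1. ] t 6.0
yaw 75.7 turn/pi [-0.0019  0.0041  0.0008]
```

View pics/w2.png

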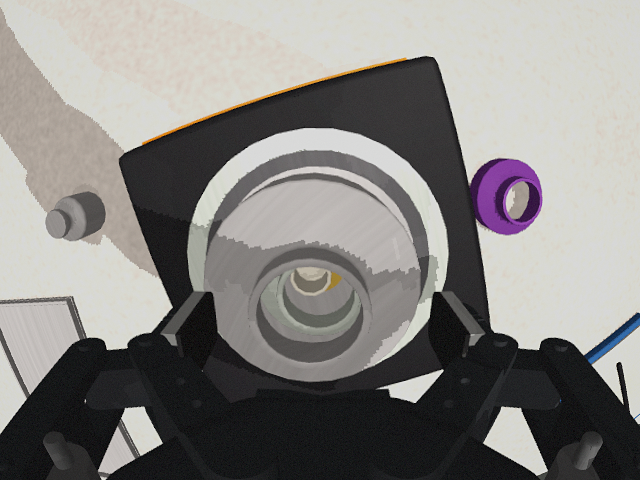

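```bash
python3 -m creep '[{"ax":-0.002,"ay":0,"az":0,"x":-0.18,"y":0.15,"z":-0.12,"fingers":0},{"ax":0,"ay":0,"az":0,"x":0,"y":0.15,"z":0,"fingers":0.3},{"ax":0,"ay":0,"az":0,"x":0,"y":0,"z":0,"fingers":1},{"ax":0,"ay":0,"az":0,"x":0,"y":0,"z":0,"fingers":1},{"ax":0,"ay":0,"az":0,"x":0,"y":0,"z":0,"fingers":1}]'
python3 -m creep '[{"ax":0,"ay":0,"az":0,"x":0,"y":0,"z":0,"fingers":1},{"ax":0,"ay":0,"az":0,"x":0,"y":0,"z":0,"fingers":1}]'
python3 -c "
from h import *
go((.4905,.3748,.176),75)"
```

```text
clock: 6.65
eef_pos: [0.4905, 0.3737, 0.177]
orientation: [0.559, -0.558, -0.436, 0.432]
contact_force: [-0.3, 1.2, -1.6]
gripper_width: 0.0487
clock: 6.9
eef_pos: [0.4905, 0.3737, 0.1769]
orientation: [0.559, -0.558, -0.436, 0.432]
contact_force: [-0.8, 0.2, 0.8]
gripper_width: 0.0488
tcp [0.4905 0.3737 0.1769] d tool [0.05 0.05 0.01] w 0.0488 F [-0.8  0.2  0.8] t 6.9
yaw 75.7 turn/pi [0.0008 0.0038 0.0014]
```

```bash
python3 -m creep '[{"ax":0,"ay":0,"az":0,"x":0,"y":-0.3,"z":0,"fingers":1},{"ax":0,"ay":0,"az":0,"x":0,"y":-0.7,"z":0,"fingers":1},{"ax":0,"ay":0,"az":0,"x":0,"y":-0.5,"z":0,"fingers":1},{"ax":0,"ay":0,"az":0,"x":0,"y":0,"z":0,"fingers":1}]'
python3 - <<'E'
from h import *
go((.4905,.3748,.176),75)
im=snapshot("wrist")
im2=snapshot("side")
cv2.imwrite("pics/w3.png",np.vstack([im[170:450,100:540],cv2.resize(im2[280:460,220:420],(440,300))[:,:440]])[:,:,::-1])
E
```

```text
clock: 7.4
eef_pos: [0.4902, 0.3734, 0.2085]
orientation: [0.559, -0.558, -0.435, 0.432]
contact_force: [0.5, 0.9, -2.0]
gripper_width: 0.0489
tcp [0.4902 0.3734 0.2085] d tool [0.07 1.63 0.  ] w 0.0489 F [ 0.5  0.9 -2. ] t 7.4
yaw 75.7 turn/pi [0.0006 0.0039 0.0012]
```

View pics/w3.png

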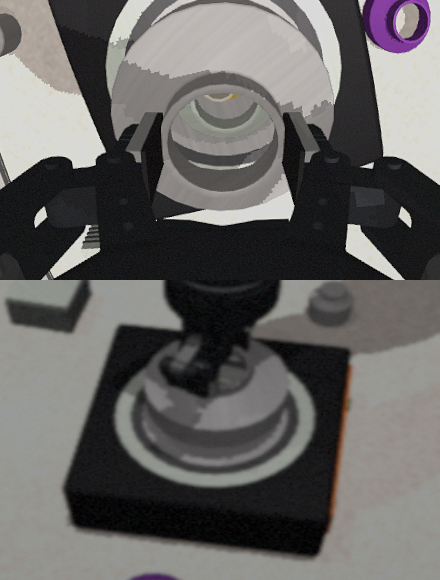

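```bash
python3 -m creep '[{"ax":0,"ay":0,"az":0,"x":0,"y":-0.8,"z":0,"fingers":1},{"ax":0,"ay":0,"az":0,"x":0,"y":-0.9,"z":0,"fingers":1},{"ax":0,"ay":0,"az":0,"x":0,"y":-0.6,"z":0,"fingers":1},{"ax":0,"ay":0,"az":0,"x":-0.5,"y":0,"z":-0.23,"fingers":1},{"ax":0,"ay":0,"az":0,"x":-0.9,"y":0,"z":-0.42,"fingers":1}]'
python3 -m creep '[{"ax":0,"ay":0,"az":0,"x":-1,"y":0,"z":-0.47,"fingers":1},{"ax":0,"ay":0,"az":0,"x":-1,"y":0,"z":-0.47,"fingers":1},{"ax":0,"ay":0,"az":0,"x":-1,"y":0,"z":-0.47,"fingers":1},{"ax":0,"ay":0,"az":0,"x":-1,"y":0,"z":-0.47,"fingers":1},{"ax":0,"ay":0,"az":0,"x":-1,"y":0,"z":-0.47,"fingers":1}]'
python3 -m creep '[{"ax":0,"ay":0,"az":0,"x":-1,"y":0,"z":-0.47,"fingers":1},{"ax":0,"ay":0,"az":0,"x":-1,"y":0,"z":-0.47,"fingers":1},{"ax":0,"ay":0,"az":0,"x":-1,"y":0,"z":-0.47,"fingers":1},{"ax":0,"ay":0,"az":0,"x":-1,"y":0,"z":-0.47,"fingers":1},{"ax":0,"ay":0,"az":0,"x":-1,"y":0,"z":-0.47,"fingers":1}]'
python3 - <<'E'
from h import *
go((.561,.008,.08),75)
C=get_calibration("wrist"); im=snapshot("wrist"); cv2.imwrite("pics/w4.png",im[:,:,::-1])
E
```

```text
clock: 8.12
eef_pos: [0.4945, 0.3422, 0.2559]
orientation: [0.558, -0.557, -0.435, 0.434]
contact_force: [-0.1, 0.6, -3.3]
gripper_width: 0.0485
clock: 8.75
eef_pos: [0.5156, 0.2189, 0.2528]
orientation: [-0.558, 0.56, 0.43, -0.436]
contact_force: [-0.2, 0.7, -1.9]
gripper_width: 0.0485
clock: 9.38
eef_pos: [0.5335, 0.0947, 0.2509]
orientation: [-0.559, 0.563, 0.423, -0.437]
contact_force: [-0.0, 0.2, -2.3]
gripper_width: 0.0483
tcp [0.5335 0.0947 0.2509] d tool [-3.67  8.59 -2.52] w 0.0483 F [-0.   0.2 -2.3] t 9.4
yaw 74.9 turn/pi [-0.0025 -0.0003 -0.0059]
```

View pics/w4.png

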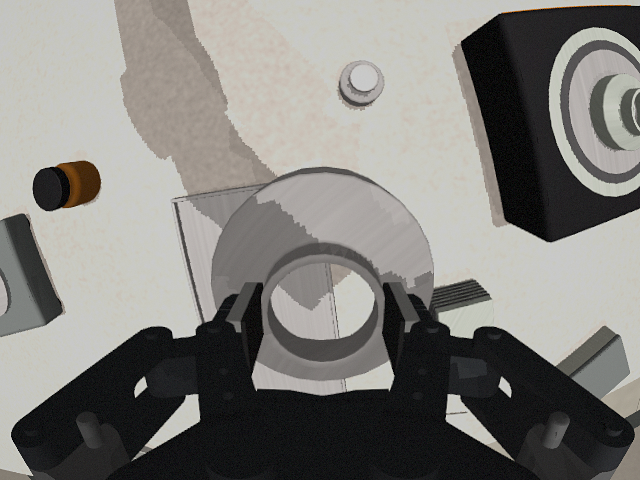

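```bash
python3 - <<'E'
from h import *
C=get_calibration("wrist"); print(at("wrist",(173,200),.014,C))
E
python3 -m creep '[{"ax":-0.0025,"ay":0,"az":-0.006,"x":-1,"y":0.5,"z":-0.65,"fingers":1},{"ax":0,"ay":0,"az":0,"x":-1,"y":1,"z":-0.65,"fingers":1},{"ax":0,"ay":0,"az":0,"x":-1,"y":1,"z":-0.65,"fingers":1},{"ax":0,"ay":0,"az":0,"x":-0.5,"y":1,"z":-0.5,"fingers":1},{"ax":0,"ay":0,"az":0,"x":0,"y":1,"z":0,"fingers":1}]'
python3 -m creep '[{"ax":0,"ay":0,"az":0,"x":0,"y":1,"z":0,"fingers":1},{"ax":0,"ay":0,"az":0,"x":0,"y":0.5,"z":0,"fingers":1},{"ax":0,"ay":0,"az":0,"x":0,"y":0,"z":0,"fingers":1}]'
python3 - <<'E'
from h import *
go((.561,.008,.08),75)
E
```

```text
[ 0.48047644 -0.06788591  0.014     ]
clock: 10.05
eef_pos: [0.5616, -0.0019, 0.1582]
orientation: [-0.562, 0.566, 0.425, -0.428]
contact_force: [0.7, 0.6, -2.5]
gripper_width: 0.0486
clock: 10.42
eef_pos: [0.5599, -0.0029, 0.1246]
orientation: [-0.563, 0.565, 0.423, -0.429]
contact_force: [-0.1, -0.1, -1.8]
gripper_width: 0.0487
tcp [ 0.5599 -0.0029  0.1246] d tool [0.56 2.22 0.09] w 0.0487 F [-0.1 -0.1 -1.8] t 10.4
yaw 74.1 turn/pi [-0.0009 -0.0049 -0.0025]
```

```bash
python3 -m creep '[{"ax":0,"ay":0,"az":-0.0025,"x":0.45,"y":0.9,"z":0,"fingers":1},{"ax":0,"ay":0,"az":0,"x":0,"y":0.9,"z":0,"fingers":1},{"ax":0,"ay":0,"az":0,"x":0,"y":0.5,"z":0,"fingers":1},{"ax":0,"ay":0,"az":0,"x":0,"y":0.2,"z":0,"fingers":1},{"ax":0,"ay":0,"az":0,"x":0,"y":0,"z":0,"fingers":1}]'
python3 -c "
from h import *
go((.563,.006,.0705),75)"
```

```text
clock: 11.05
eef_pos: [0.5655, 0.0068, 0.0764]
orientation: [-0.564, 0.565, 0.428, -0.425]
contact_force: [0.4, 0.5, -2.0]
gripper_width: 0.0488
tcp [0.5655 0.0068 0.0764] d tool [-0.07  0.3   0.11] w 0.0488 F [ 0.4  0.5 -2. ] t 11.1
yaw 74.2 turn/pi [ 0.0013 -0.0047  0.0011]
```

```bash
python3 -m creep '[{"ax":0,"ay":0,"az":0,"x":0,"y":0.15,"z":0,"fingers":1},{"ax":0,"ay":0,"az":0,"x":0,"y":0.1,"z":0,"fingers":1},{"ax":0,"ay":0,"az":0,"x":0,"y":0,"z":0,"fingers":1}]'
python3 -c "
from h import *
go((.563,.006,.0705),75)"
```

```text
clock: 11.42
eef_pos: [0.5663, 0.0067, 0.0723]
orientation: [-0.563, 0.565, 0.429, -0.424]
contact_force: [1.1, 0.2, -2.6]
gripper_width: 0.0486
tcp [0.5663 0.0067 0.0723] d tool [-0.08  0.09  0.15] w 0.0486 F [ 1.1  0.2 -2.6] t 11.4
yaw 74.1 turn/pi [ 0.0019 -0.0048  0.0013]
```

Lower until touch, open, rise.

```bash
python3 -m creep '[{"ax":0,"ay":0,"az":0,"x":0,"y":0.09,"z":0,"fingers":1},{"ax":0,"ay":0,"az":0,"x":0,"y":0.04,"z":0,"fingers":1}]'
python3 -m creep '[{"ax":0,"ay":0,"az":0,"x":0,"y":0,"z":0,"fingers":0.2},{"ax":0,"ay":0,"az":0,"x":0,"y":0,"z":0,"fingers":0},{"ax":0,"ay":0,"az":0,"x":0,"y":0,"z":0,"fingers":0},{"ax":0,"ay":0,"az":0,"x":0,"y":0,"z":0,"fingers":0}]'
python3 -m creep '[{"ax":0,"ay":0,"az":0,"x":0,"y":-0.5,"z":0,"fingers":0},{"ax":0,"ay":0,"az":0,"x":0,"y":-1,"z":0,"fingers":0},{"ax":0,"ay":0,"az":0,"x":0,"y":-1,"z":0,"fingers":0},{"ax":0,"ay":0,"az":0,"x":0,"y":-1,"z":0,"fingers":0},{"ax":0,"ay":0,"az":0,"x":0,"y":-1,"z":0,"fingers":0}]'
python3 - <<'E'
from h import *
go((.4905,.3748,.23),75)
im=snapshot("wrist"); cv2.imwrite("pics/w5.png",im[:,:,::-1])
E
```

```text
clock: 11.68
eef_pos: [0.5666, 0.0068, 0.0708]
orientation: [-0.563, 0.565, 0.429, -0.424]
contact_force: [-3.5, 0.4, 9.4]
gripper_width: 0.0486
clock: 12.18
eef_pos: [0.5676, 0.0069, 0.0714]
orientation: [-0.563, 0.566, 0.43, -0.423]
contact_force: [0.1, -0.4, -0.2]
gripper_width: 0.0859
clock: 12.8
eef_pos: [0.5658, 0.0066, 0.165]
orientation: [-0.563, 0.565, 0.429, -0.424]
contact_force: [-0.6, 0.8, 0.2]
gripper_width: 0.0853
tcp [0.5658 0.0066 0.165 ] d tool [16.7  -3.24  8.63] w 0.0853 F [-0.6  0.8  0.2] t 12.8
yaw 74.2 turn/pi [ 0.0022 -0.0047  0.0013]
```

View pics/w5.png

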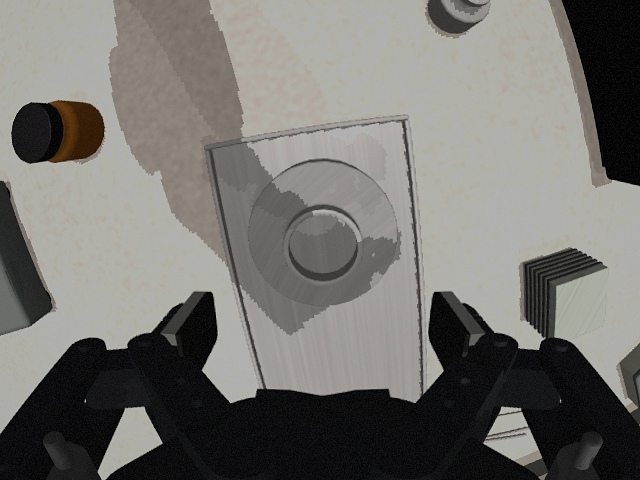

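```bash
python3 -m creep '[{"ax":0,"ay":0,"az":0,"x":0.3,"y":-1,"z":0.15,"fingers":0},{"ax":0,"ay":0,"az":0,"x":0.9,"y":-1,"z":0.46,"fingers":0},{"ax":0,"ay":0,"az":0,"x":1,"y":-0.7,"z":0.52,"fingers":0},{"ax":0,"ay":0,"az":0,"x":1,"y":0,"z":0.52,"fingers":0},{"ax":0,"ay":0,"az":0,"x":1,"y":0,"z":0.52,"fingers":0}]'
python3 -m creep '[{"ax":0,"ay":0,"az":0,"x":1,"y":0,"z":0.52,"fingers":0},{"ax":0,"ay":0,"az":0,"x":1,"y":0,"z":0.52,"fingers":0},{"ax":0,"ay":0,"az":0,"x":1,"y":0,"z":0.52,"fingers":0},{"ax":0,"ay":0,"az":0,"x":1,"y":0,"z":0.52,"fingers":0},{"ax":0,"ay":0,"az":0,"x":1,"y":0,"z":0.52,"fingers":0}]'
python3 -m creep '[{"ax":0,"ay":0,"az":0,"x":1,"y":0,"z":0.52,"fingers":0},{"ax":0,"ay":0,"az":0,"x":1,"y":0,"z":0.52,"fingers":0},{"ax":0,"ay":0,"az":0,"x":0.5,"y":0,"z":0.3,"fingers":0},{"ax":0,"ay":0,"az":0,"x":0,"y":0,"z":0,"fingers":0}]'
python3 - <<'E'
from h import *
go((.4905,.3748,.22),75)
E
```

```text
clock: 13.48
eef_pos: [0.5476, 0.1007, 0.2251]
orientation: [-0.562, 0.568, 0.43, -0.42]
contact_force: [-0.2, 0.5, 0.1]
gripper_width: 0.0854
clock: 14.1
eef_pos: [0.5217, 0.2188, 0.2252]
orientation: [-0.562, 0.567, 0.43, -0.422]
contact_force: [0.2, 1.9, 0.2]
gripper_width: 0.0855
clock: 14.6
eef_pos: [0.5059, 0.2802, 0.225]
orientation: [-0.561, 0.565, 0.432, -0.424]
contact_force: [0.2, -0.3, 0.1]
gripper_width: 0.0855
tcp [0.5059 0.2802 0.225 ] d tool [4.35 0.25 2.01] w 0.0855 F [ 0.2 -0.3  0.1] t 14.6
yaw 74.5 turn/pi [ 0.0033 -0.0028  0.0017]
```

```bash
python3 -m creep '[{"ax":0.003,"ay":0,"az":0.001,"x":1,"y":0,"z":0.5,"fingers":0},{"ax":0,"ay":0,"az":0,"x":1,"y":0,"z":0.5,"fingers":0},{"ax":0,"ay":0,"az":0,"x":1,"y":0,"z":0.5,"fingers":0},{"ax":0,"ay":0,"az":0,"x":0.6,"y":0,"z":0.3,"fingers":0},{"ax":0,"ay":0,"az":0,"x":0,"y":0,"z":0,"fingers":0}]'
python3 - <<'E'
from h import *
go((.4905,.3748,.16),75)
C=get_calibration("wrist"); im=snapshot("wrist"); cv2.imwrite("pics/w6.png",im[:,:,::-1])
for n in ("inner_shield","spent_crucible"):
    for d in landmark_of(n,"wrist")[:2]: print(n,d["confidence"],d["xy"],at("wrist",d["xy"],.11,C))
c=np.array([.4905,.3748])
for z,r in ((.11,.034),(.152,.02)):
  v=proj("wrist",[[*(c+r*np.array([np.cos(a),np.sin(a)])),z] for a in np.arange(0,6.3,.1)],C); print(z,v.min(0),v.max(0))
E
```

```text
clock: 15.22
eef_pos: [0.4898, 0.3641, 0.2249]
orientation: [0.564, -0.563, -0.428, 0.427]
contact_force: [-0.6, -0.5, 0.0]
gripper_width: 0.0856
tcp [0.4898 0.3641 0.2249] d tool [0.52 3.24 0.11] w 0.0856 F [-0.6 -0.5  0. ] t 15.2
yaw 74.4 turn/pi [-0.     -0.0032  0.0007]
inner_shield 0.62 [340.3, 238.8] [0.49373848 0.37550038 0.11      ]
inner_shield 0.55 [495.0, 175.9] [0.47872281 0.4950695  0.11      ]
spent_crucible 0.57 [331.8, 236.2] [0.49037781 0.37034041 0.11      ]
0.11 [288.6696047  185.40887673] [386.98273922 280.82543161]
0.152 [306.56278005 218.98870707] [375.43174117 284.90888255]
```

View pics/w6.png

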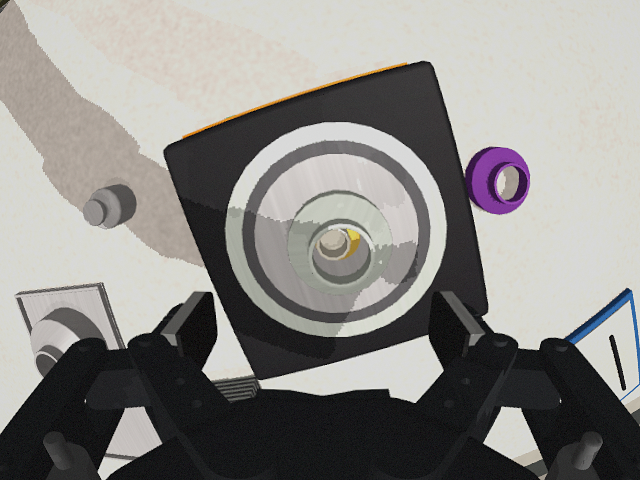

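```bash
python3 -m creep '[{"ax":0,"ay":0,"az":0,"x":0.5,"y":0.9,"z":0.1,"fingers":0},{"ax":0,"ay":0,"az":0,"x":0,"y":0.9,"z":0,"fingers":0},{"ax":0,"ay":0,"az":0,"x":0,"y":0.9,"z":0,"fingers":0},{"ax":0,"ay":0,"az":0,"x":0,"y":0.5,"z":0,"fingers":0},{"ax":0,"ay":0,"az":0,"x":0,"y":0,"z":0,"fingers":0}]'
python3 - <<'E'
from h import *
go((.4905,.3748,.152),75)
E
```

```text
clock: 16.0
eef_pos: [0.4925, 0.37, 0.1551]
orientation: [-0.564, 0.565, 0.425, -0.426]
contact_force: [0.0, -0.1, -0.3]
gripper_width: 0.0854
tcp [0.4925 0.37   0.1551] d tool [0.21 0.16 0.16] w 0.0854 F [ 0.  -0.1 -0.3] t 16.0
yaw 74.0 turn/pi [ 0.     -0.0056 -0.0008]
```

```bash
python3 -m creep '[{"ax":0,"ay":0,"az":0,"x":0.22,"y":0.08,"z":0.17,"fingers":0},{"ax":0,"ay":0,"az":0,"x":0,"y":0.08,"z":0,"fingers":0.3},{"ax":0,"ay":0,"az":0,"x":0,"y":0,"z":0,"fingers":0.4},{"ax":0,"ay":0,"az":0,"x":0,"y":0,"z":0,"fingers":1},{"ax":0,"ay":0,"az":0,"x":0,"y":0,"z":0,"fingers":1}]'
python3 -m creep '[{"ax":0,"ay":0,"az":0,"x":0,"y":0,"z":0,"fingers":1},{"ax":0,"ay":0,"az":0,"x":0,"y":0,"z":0,"fingers":1},{"ax":0,"ay":0,"az":0,"x":0,"y":0,"z":0,"fingers":1}]'
python3 - <<'E'
from h import *
go((.4905,.3748,.152),75)
E
```

```text
clock: 16.62
eef_pos: [0.4912, 0.3766, 0.154]
orientation: [-0.564, 0.565, 0.426, -0.425]
contact_force: [-0.0, 0.6, -1.5]
gripper_width: 0.0368
clock: 17.0
eef_pos: [0.4912, 0.3763, 0.1538]
orientation: [-0.564, 0.565, 0.426, -0.425]
contact_force: [-1.2, -0.5, 0.5]
gripper_width: 0.0371
tcp [0.4912 0.3763 0.1538] d tool [-0.08  0.09  0.01] w 0.0371 F [-1.2 -0.5  0.5] t 17.0
yaw 74.0 turn/pi [ 0.0006 -0.0058  0.0002]
```

```bash
python3 -m creep '[{"ax":0,"ay":0,"az":0,"x":0,"y":-0.4,"z":0,"fingers":1},{"ax":0,"ay":0,"az":0,"x":0,"y":-0.9,"z":0,"fingers":1},{"ax":0,"ay":0,"az":0,"x":0,"y":-0.9,"z":0,"fingers":1},{"ax":0,"ay":0,"az":0,"x":0,"y":-0.7,"z":0,"fingers":1},{"ax":0,"ay":0,"az":0,"x":-0.5,"y":0,"z":-0.5,"fingers":1}]'
python3 -m creep '[{"ax":0,"ay":0,"az":0,"x":-0.9,"y":0,"z":-0.9,"fingers":1},{"ax":0,"ay":0,"az":0,"x":-0.9,"y":0,"z":-0.9,"fingers":1},{"ax":0,"ay":0,"az":0,"x":-0.9,"y":0,"z":-0.9,"fingers":1},{"ax":0,"ay":0,"az":0,"x":-0.9,"y":0,"z":-0.9,"fingers":1},{"ax":0,"ay":0,"az":0,"x":-0.9,"y":0,"z":-0.9,"fingers":1}]'
python3 -m creep '[{"ax":0,"ay":0,"az":0,"x":-0.9,"y":0,"z":-0.9,"fingers":1},{"ax":0,"ay":0,"az":0,"x":-0.9,"y":0,"z":-0.9,"fingers":1},{"ax":0,"ay":0,"az":0,"x":-0.9,"y":0,"z":-0.9,"fingers":1},{"ax":0,"ay":0,"az":0,"x":-0.9,"y":0,"z":-0.9,"fingers":1},{"ax":0,"ay":0,"az":0,"x":-0.9,"y":0,"z":-0.9,"fingers":1}]'
python3 - <<'E'
from h import *
go((.7035,-.0107,.0478),75)
im=snapshot("top"); cv2.imwrite("pics/t2.png",im[150:330,130:550,::-1])
E
```

```text
clock: 17.62
eef_pos: [0.4973, 0.3648, 0.2148]
orientation: [-0.564, 0.564, 0.427, -0.425]
contact_force: [-0.5, 0.0, -1.4]
gripper_width: 0.0369
clock: 18.25
eef_pos: [0.5612, 0.2437, 0.2119]
orientation: [-0.564, 0.566, 0.424, -0.427]
contact_force: [0.8, 0.2, -0.4]
gripper_width: 0.037
clock: 18.88
eef_pos: [0.6237, 0.1192, 0.2085]
orientation: [-0.564, 0.568, 0.419, -0.429]
contact_force: [-0.4, 0.5, -0.8]
gripper_width: 0.0368
tcp [0.6237 0.1192 0.2085] d tool [-4.99  8.09 -5.69] w 0.0368 F [-0.4  0.5 -0.8] t 18.9
yaw 73.7 turn/pi [-0.0015 -0.0075 -0.0046]
```

View pics/t2.png

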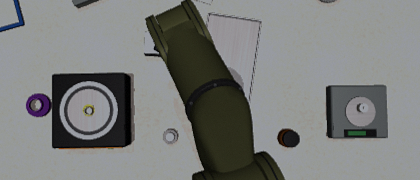

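```bash
python3 -m creep '[{"ax":-0.0015,"ay":0,"az":-0.0046,"x":-0.9,"y":0,"z":-1,"fingers":1},{"ax":0,"ay":0,"az":0,"x":-0.9,"y":0.5,"z":-1,"fingers":1},{"ax":0,"ay":0,"az":0,"x":-0.9,"y":1,"z":-1,"fingers":1},{"ax":0,"ay":0,"az":0,"x":-0.9,"y":1,"z":-1,"fingers":1},{"ax":0,"ay":0,"az":0,"x":-0.7,"y":1,"z":-0.8,"fingers":1}]'
python3 -m creep '[{"ax":0,"ay":0,"az":0,"x":0,"y":1,"z":0,"fingers":1},{"ax":0,"ay":0,"az":0,"x":0,"y":0.5,"z":0,"fingers":1},{"ax":0,"ay":0,"az":0,"x":0,"y":0,"z":0,"fingers":1}]'
python3 - <<'E'
from h import *
go((.7035,-.0107,.0478),75)
E
```

```text
clock: 19.55
eef_pos: [0.6933, -0.006, 0.1355]
orientation: [-0.566, 0.57, 0.419, -0.423]
contact_force: [0.1, 0.8, -0.6]
gripper_width: 0.0371
clock: 19.92
eef_pos: [0.6904, -0.0083, 0.1008]
orientation: [-0.567, 0.57, 0.417, -0.424]
contact_force: [-0.9, -0.4, -0.4]
gripper_width: 0.0369
tcp [ 0.6904 -0.0083  0.1008] d tool [ 0.11  2.65 -0.67] w 0.0369 F [-0.9 -0.4 -0.4] t 19.9
yaw 73.0 turn/pi [-0.0013 -0.0112 -0.0034]
```

```bash
python3 -m creep '[{"ax":-0.001,"ay":0,"az":-0.0034,"x":0.1,"y":0.9,"z":-0.65,"fingers":1},{"ax":0,"ay":0,"az":0,"x":0,"y":0.9,"z":0,"fingers":1},{"ax":0,"ay":0,"az":0,"x":0,"y":0.5,"z":0,"fingers":1},{"ax":0,"ay":0,"az":0,"x":0,"y":0,"z":0,"fingers":1}]'
python3 - <<'E'
from h import *
go((.7035,-.0107,.0478),75)
E
```

```text
clock: 20.42
eef_pos: [0.7034, -0.0056, 0.0556]
orientation: [0.568, -0.567, -0.423, 0.421]
contact_force: [-0.9, 0.0, -0.7]
gripper_width: 0.0369
tcp [ 0.7034 -0.0056  0.0556] d tool [-0.24  0.39 -0.08] w 0.0369 F [-0.9  0.  -0.7] t 20.4
yaw 73.3 turn/pi [ 0.0001 -0.0096  0.001 ]
```

```bash
python3 -m creep '[{"ax":0,"ay":0,"az":0,"x":-0.15,"y":0.25,"z":0,"fingers":1},{"ax":0,"ay":0,"az":0,"x":0,"y":0.13,"z":0,"fingers":1},{"ax":0,"ay":0,"az":0,"x":0,"y":0,"z":0,"fingers":1}]'
```

```text
clock: 20.8
eef_pos: [0.7031, -0.0084, 0.0489]
orientation: [0.568, -0.567, -0.424, 0.421]
contact_force: [0.2, -0.2, -1.0]
gripper_width: 0.0367
```

```bash
python3 -m creep '[{"ax":0,"ay":0,"az":0,"x":0,"y":0.06,"z":0,"fingers":1},{"ax":0,"ay":0,"az":0,"x":0,"y":0.03,"z":0,"fingers":1}]'
python3 -m creep '[{"ax":0,"ay":0,"az":0,"x":0,"y":0,"z":0,"fingers":0.2},{"ax":0,"ay":0,"az":0,"x":0,"y":0,"z":0,"fingers":0},{"ax":0,"ay":0,"az":0,"x":0,"y":0,"z":0,"fingers":0},{"ax":0,"ay":0,"az":0,"x":0,"y":0,"z":0,"fingers":0}]'
python3 -m creep '[{"ax":0,"ay":0,"az":0,"x":0,"y":-0.5,"z":0,"fingers":0},{"ax":0,"ay":0,"az":0,"x":0,"y":-1,"z":0,"fingers":0},{"ax":0,"ay":0,"az":0,"x":0,"y":-1,"z":0,"fingers":0},{"ax":0,"ay":0,"az":0,"x":0,"y":-1,"z":0,"fingers":0},{"ax":0,"ay":0,"az":0,"x":0,"y":-1,"z":0,"fingers":0}]'
python3 - <<'E'
from h import *
go((.4905,.3748,.22),75)
im=snapshot("wrist"); cv2.imwrite("pics/w7.png",im[:,:,::-1])
C=get_calibration("wrist")
for n in ("inner_shield","outer_cover","tray","cooling_block"):
    for d in landmark_of(n,"wrist")[:2]: print(n,d["confidence"],d["xy"],at("wrist",d["xy"],.004,C).round(4))
E
```

```text
clock: 21.05
eef_pos: [0.7035, -0.0084, 0.0479]
orientation: [-0.567, 0.567, 0.424, -0.42]
contact_force: [-1.5, 0.3, 2.6]
gripper_width: 0.0368
clock: 21.55
eef_pos: [0.7041, -0.0083, 0.0483]
orientation: [-0.567, 0.568, 0.424, -0.42]
contact_force: [-0.2, -0.1, 0.1]
gripper_width: 0.0853
clock: 22.18
eef_pos: [0.7037, -0.0086, 0.1449]
orientation: [-0.567, 0.568, 0.424, -0.42]
contact_force: [-0.6, 0.1, -0.2]
gripper_width: 0.0852
tcp [ 0.7037 -0.0086  0.1449] d tool [15.31 -3.76 15.71] w 0.0852 F [-0.6  0.1 -0.2] t 22.2
yaw 73.3 turn/pi [ 0.0016 -0.0096  0.0015]
inner_shield 0.9 [325.8, 230.8] [ 0.7104 -0.0067  0.004 ]
outer_cover 0.89 [286.4, 48.4] [0.5694 0.0054 0.004 ]
tray 0.71 [297.8, 137.8] [ 0.6368 -0.0062  0.004 ]
cooling_block 0.58 [557.2, 137.5] [0.688  0.2051 0.004 ]
```

View pics/w7.png

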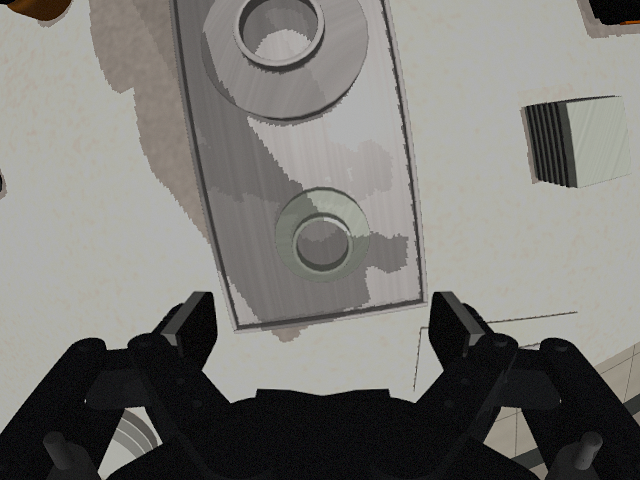

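```bash
python3 - <<'E'
from h import *
C=get_calibration("wrist"); print("block",np.mean([at("wrist",p,.06,C) for p in((565,105),(622,97),(631,178),(577,187))],0).round(4))
E
python3 -m creep '[{"ax":0.001,"ay":0,"az":0.001,"x":0.3,"y":-1,"z":0.3,"fingers":0},{"ax":0,"ay":0,"az":0,"x":0.9,"y":-1,"z":0.9,"fingers":0},{"ax":0,"ay":0,"az":0,"x":0.95,"y":-1,"z":1,"fingers":0},{"ax":0,"ay":0,"az":0,"x":0.95,"y":-0.3,"z":1,"fingers":0},{"ax":0,"ay":0,"az":0,"x":0.95,"y":0,"z":1,"fingers":0}]'
python3 -m creep '[{"ax":0,"ay":0,"az":0,"x":0.95,"y":0,"z":1,"fingers":0},{"ax":0,"ay":0,"az":0,"x":0.95,"y":0,"z":1,"fingers":0},{"ax":0,"ay":0,"az":0,"x":0.95,"y":0,"z":1,"fingers":0},{"ax":0,"ay":0,"az":0,"x":0.95,"y":0,"z":1,"fingers":0},{"ax":0,"ay":0,"az":0,"x":0.95,"y":0,"z":1,"fingers":0}]'
python3 -m creep '[{"ax":0,"ay":0,"az":0,"x":0.95,"y":0,"z":1,"fingers":0},{"ax":0,"ay":0,"az":0,"x":0.8,"y":0,"z":0.8,"fingers":0},{"ax":0,"ay":0,"az":0,"x":0.3,"y":0,"z":0.3,"fingers":0},{"ax":0,"ay":0,"az":0,"x":0,"y":0,"z":0,"fingers":0}]'
python3 - <<'E'
from h import *
go((.4905,.3748,.19),75)
E
```

```text
block [0.6844 0.2022 0.06  ]
clock: 23.05
eef_pos: [0.6413, 0.1012, 0.214]
orientation: [0.569, -0.566, -0.423, 0.422]
contact_force: [0.5, 0.3, -1.1]
gripper_width: 0.0854
clock: 23.68
eef_pos: [0.5631, 0.2364, 0.2224]
orientation: [0.568, -0.562, -0.428, 0.423]
contact_force: [-0.5, 0.5, 0.3]
gripper_width: 0.0856
clock: 24.18
eef_pos: [0.5258, 0.2981, 0.2279]
orientation: [0.567, -0.557, -0.433, 0.425]
contact_force: [-0.6, -1.0, -1.2]
gripper_width: 0.0853
tcp [0.5258 0.2981 0.2279] d tool [3.2  1.96 2.71] w 0.0853 F [-0.6 -1.  -1.2] t 24.2
yaw 74.7 turn/pi [-0.0011 -0.0015  0.0056]
```

```bash
python3 -m creep '[{"ax":-0.001,"ay":0,"az":0.0056,"x":0.9,"y":0.2,"z":0.8,"fingers":0},{"ax":0,"ay":0,"az":0,"x":0.9,"y":0.4,"z":0.8,"fingers":0},{"ax":0,"ay":0,"az":0,"x":0.8,"y":0.4,"z":0.7,"fingers":0},{"ax":0,"ay":0,"az":0,"x":0.2,"y":0.2,"z":0.2,"fingers":0},{"ax":0,"ay":0,"az":0,"x":0,"y":0,"z":0,"fingers":0}]'
python3 - <<'E'
from h import *
go((.4905,.3748,.19),75)
C=get_calibration("wrist"); im=snapshot("wrist"); cv2.imwrite("pics/w8.png",im[80:380,150:550,::-1])
for d in landmark_of("spent_crucible","wrist")[:2]: print(d["confidence"],d["xy"],at("wrist",d["xy"],.11,C).round(4))
c=np.array([.4905,.3748])
for z,r in ((.11,.016),(.132,.011)):
  v=proj("wrist",[[*(c+r*np.array([np.cos(a),np.sin(a)])),z] for a in np.arange(0,6.3,.1)],C)-[150,80]; print(z,v.min(0),v.max(0))
E
```

```text
clock: 24.8
eef_pos: [0.4956, 0.3608, 0.2048]
orientation: [-0.562, 0.566, 0.426, -0.426]
contact_force: [0.9, 0.3, -0.3]
gripper_width: 0.0853
tcp [0.4956 0.3608 0.2048] d tool [0.6  0.74 0.44] w 0.0853 F [ 0.9  0.3 -0.3] t 24.8
yaw 74.2 turn/pi [ 0.0014 -0.0046 -0.0011]
0.68 [337.8, 231.3] [0.4893 0.3718 0.11  ]
0.11 [167.55732586 126.83327725] [218.1844975  175.99552512]
0.132 [175.64412429 142.58514701] [213.92733675 179.52128943]
```

View pics/w8.png

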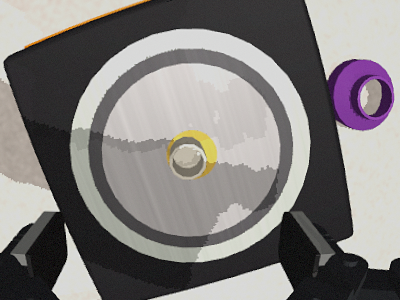

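```bash
python3 -m creep '[{"ax":0,"ay":0,"az":0,"x":0.4,"y":0.9,"z":0.4,"fingers":0},{"ax":0,"ay":0,"az":0,"x":0,"y":0.9,"z":0,"fingers":0},{"ax":0,"ay":0,"az":0,"x":0,"y":0.9,"z":0,"fingers":0},{"ax":0,"ay":0,"az":0,"x":0,"y":0.4,"z":0,"fingers":0},{"ax":0,"ay":0,"az":0,"x":0,"y":0,"z":0,"fingers":0}]'
python3 - <<'E'
from h import *
go((.4892,.3712,.1245),75)
E
```

```text
clock: 25.52
eef_pos: [0.4908, 0.3695, 0.1387]
orientation: [-0.563, 0.567, 0.425, -0.425]
contact_force: [0.1, 0.1, 1.1]
gripper_width: 0.0854
tcp [0.4908 0.3695 0.1387] d tool [0.06 0.71 0.1 ] w 0.0854 F [0.1 0.1 1.1] t 25.5
yaw 73.9 turn/pi [ 0.0015 -0.0059 -0.0012]
```

```bash
python3 -m creep '[{"ax":0.0015,"ay":0,"az":-0.001,"x":0.05,"y":0.5,"z":0.1,"fingers":0.3},{"ax":0,"ay":0,"az":0,"x":0,"y":0.2,"z":0,"fingers":0.5},{"ax":0,"ay":0,"az":0,"x":0,"y":0,"z":0,"fingers":0.6}]'
python3 - <<'E'
from h import *
go((.4892,.3712,.1245),75)
E
python3 -m creep '[{"ax":0,"ay":0,"az":0,"x":0,"y":0,"z":0,"fingers":0.7},{"ax":0,"ay":0,"az":0,"x":0,"y":0,"z":0,"fingers":1},{"ax":0,"ay":0,"az":0,"x":0,"y":0,"z":0,"fingers":1},{"ax":0,"ay":0,"az":0,"x":0,"y":0,"z":0,"fingers":1}]'
python3 - <<'E'
from h import *
go((.6844,.2022,.0745),75)
E
```

```text
clock: 25.9
eef_pos: [0.4896, 0.3716, 0.1246]
orientation: [0.565, -0.565, -0.426, 0.425]
contact_force: [-0.2, 0.1, 0.6]
gripper_width: 0.0343
tcp [0.4896 0.3716 0.1246] d tool [-0.03  0.    0.01] w 0.0343 F [-0.2  0.1  0.6] t 25.9
yaw 73.9 turn/pi [ 0.0002 -0.0059  0.0004]
clock: 26.4
eef_pos: [0.4901, 0.372, 0.1255]
orientation: [0.565, -0.565, -0.426, 0.424]
contact_force: [-0.4, 0.1, -0.6]
gripper_width: 0.0199
tcp [0.4901 0.372  0.1255] d tool [ -5.47   2.55 -11.68] w 0.0199 F [-0.4  0.1 -0.6] t 26.4
yaw 73.9 turn/pi [ 0.0005 -0.006   0.0009]
```

```bash
python3 -m creep '[{"ax":0,"ay":0,"az":0,"x":0,"y":-0.3,"z":0,"fingers":1},{"ax":0,"ay":0,"az":0,"x":0,"y":-0.7,"z":0,"fingers":1},{"ax":0,"ay":0,"az":0,"x":0,"y":-0.7,"z":0,"fingers":1},{"ax":0,"ay":0,"az":0,"x":-0.15,"y":-0.4,"z":-0.3,"fingers":1},{"ax":0,"ay":0,"az":0,"x":-0.3,"y":0,"z":-0.6,"fingers":1}]'
python3 -m creep '[{"ax":0,"ay":0,"az":0,"x":-0.4,"y":0,"z":-0.85,"fingers":1},{"ax":0,"ay":0,"az":0,"x":-0.4,"y":0,"z":-0.85,"fingers":1},{"ax":0,"ay":0,"az":0,"x":-0.4,"y":0,"z":-0.85,"fingers":1},{"ax":0,"ay":0,"az":0,"x":-0.4,"y":0,"z":-0.85,"fingers":1},{"ax":0,"ay":0,"az":0,"x":-0.4,"y":0,"z":-0.85,"fingers":1}]'
python3 -m creep '[{"ax":0,"ay":0,"az":0,"x":-0.4,"y":0,"z":-0.85,"fingers":1},{"ax":0,"ay":0,"az":0,"x":-0.4,"y":0,"z":-0.85,"fingers":1},{"ax":0,"ay":0,"az":0,"x":-0.4,"y":0,"z":-0.85,"fingers":1},{"ax":0,"ay":0,"az":0,"x":-0.3,"y":0,"z":-0.6,"fingers":1},{"ax":0,"ay":0,"az":0,"x":0,"y":0,"z":0,"fingers":1}]'
python3 - <<'E'
from h import *
go((.6844,.2022,.0755),75)
E
```

```text
clock: 27.02
eef_pos: [0.5054, 0.359, 0.1718]
orientation: [0.565, -0.564, -0.428, 0.424]
contact_force: [0.2, -0.0, -0.1]
gripper_width: 0.0196
clock: 27.65
eef_pos: [0.5819, 0.2896, 0.1704]
orientation: [-0.565, 0.566, 0.426, -0.424]
contact_force: [0.9, 0.2, -0.9]
gripper_width: 0.0196
clock: 28.28
eef_pos: [0.6392, 0.2377, 0.1701]
orientation: [-0.565, 0.567, 0.425, -0.423]
contact_force: [-0.2, -0.6, -0.5]
gripper_width: 0.0199
tcp [0.6392 0.2377 0.1701] d tool [-1.08  4.74 -2.65] w 0.0199 F [-0.2 -0.6 -0.5] t 28.3
yaw 73.7 turn/pi [ 0.001  -0.0074  0.0004]
```

```bash
python3 -m creep '[{"ax":0,"ay":0,"az":0,"x":-0.35,"y":0,"z":-0.8,"fingers":1},{"ax":0,"ay":0,"az":0,"x":-0.35,"y":0.4,"z":-0.9,"fingers":1},{"ax":0,"ay":0,"az":0,"x":-0.3,"y":0.7,"z":-0.7,"fingers":1},{"ax":0,"ay":0,"az":0,"x":0,"y":0.8,"z":0,"fingers":1},{"ax":0,"ay":0,"az":0,"x":0,"y":0.5,"z":0,"fingers":1}]'
python3 -m creep '[{"ax":0,"ay":0,"az":0,"x":0,"y":0.3,"z":0,"fingers":1},{"ax":0,"ay":0,"az":0,"x":0,"y":0,"z":0,"fingers":1}]'
python3 - <<'E'
from h import *
go((.6844,.2022,.0755),75)
im=snapshot("side"); w=snapshot("wrist")
C=get_calibration("wrist")
print(proj("wrist",[[.6844+.03*a,.2022+.03*b,.06] for a,b in ((1,1),(1,-1),(-1,-1),(-1,1))],C).round())
cv2.imwrite("pics/w9.png",np.hstack([w[150:450,170:470],cv2.resize(im[220:320,190:290],(300,300))])[:,:,::-1])
E
```

```text
clock: 28.9
eef_pos: [0.6817, 0.2041, 0.1185]
orientation: [-0.565, 0.566, 0.425, -0.424]
contact_force: [-0.2, 0.6, -1.2]
gripper_width: 0.0198
clock: 29.15
eef_pos: [0.6799, 0.2051, 0.1104]
orientation: [0.566, -0.565, -0.425, 0.425]
contact_force: [-0.2, 0.3, 0.3]
gripper_width: 0.0197
tcp [0.6799 0.2051 0.1104] d tool [-0.08  1.74 -0.26] w 0.0197 F [-0.2  0.3  0.3] t 29.1
yaw 73.9 turn/pi [-0.0005 -0.0063  0.0002]
[[387. 311.]
 [284. 338.]
 [248. 240.]
 [360. 208.]]
```

View pics/w9.png

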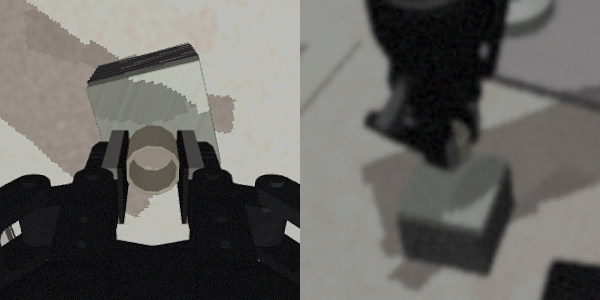

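Run:
```python
from h import *
im=cv2.imread("pics/w9.png")[:, :300]
cv2.imwrite("pics/w9z.png",cv2.resize(im[30:180,70:240],None,fx=4,fy=4,interpolation=2))
g=cv2.cvtColor(im,6)
for y in (75,85,95,105,115): print(y,g[y,80:102].tolist(),'|',g[y,190:224].tolist())
```

```text
75 [144, 142, 143, 143, 146, 149, 150, 150, 150, 147, 153, 134, 46, 37, 42, 42, 39, 36, 39, 42, 40, 43] | [185, 186, 187, 186, 187, 188, 186, 187, 186, 187, 187, 172, 149, 175, 189, 187, 187, 188, 188, 188, 188, 188, 187, 188, 186, 187, 188, 187, 188, 187, 187, 187, 188, 188]
85 [145, 146, 146, 147, 147, 148, 153, 125, 86, 75, 75, 77, 83, 96, 99, 106, 107, 110, 120, 123, 122, 119] | [186, 187, 186, 185, 185, 185, 184, 181, 182, 183, 186, 186, 188, 180, 160, 168, 189, 188, 188, 188, 188, 190, 189, 189, 188, 188, 187, 187, 188, 187, 187, 187, 186, 186]
95 [148, 149, 151, 149, 145, 145, 142, 126, 113, 121, 127, 124, 125, 125, 127, 127, 123, 122, 122, 121, 123, 125] | [184, 184, 183, 180, 183, 183, 183, 186, 186, 185, 186, 185, 186, 186, 187, 181, 162, 131, 143, 156, 136, 138, 137, 136, 183, 192, 170, 153, 153, 153, 169, 190, 190, 189]
105 [143, 143, 144, 146, 146, 144, 145, 148, 148, 147, 140, 118, 120, 124, 122, 122, 121, 125, 125, 126, 126, 125] | [128, 123, 122, 123, 122, 126, 150, 187, 185, 184, 186, 186, 186, 187, 186, 183, 184, 177, 152, 111, 135, 136, 135, 136, 135, 136, 138, 137, 137, 137, 138, 138, 134, 135]
115 [137, 137, 137, 139, 139, 140, 138, 137, 141, 142, 144, 143, 143, 141, 112, 126, 125, 124, 124, 124, 123, 122] | [140, 142, 141, 141, 141, 140, 142, 142, 143, 142, 140, 142, 137, 136, 135, 135, 140, 141, 142, 139, 129, 121, 143, 140, 140, 139, 139, 141, 140, 139, 137, 136, 137, 135]
```

View pics/w9z.png

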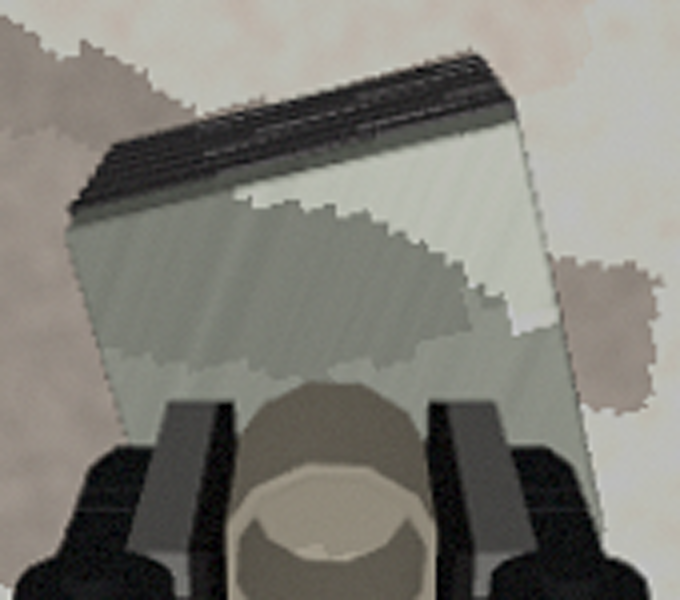

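Run:
```python
from h import *
C=get_calibration("wrist")
a,b=[at("wrist",p,.06,C)[:2] for p in((257,237.5),(369.5,210.5))]
l2=at("wrist",(170+70+32,150+30+110),.06,C)[:2]; r2=at("wrist",(240+150,180+130),.06,C)[:2]
print(a,b,np.hypot(*(a-b)),l2-a,r2-b)
u=(b-a)/np.hypot(*(b-a)); n=np.array([u[1],-u[0]]); c=(a+b)/2+n*.03; print(c)
go((*c,.0755),75)
```

```text
[0.65467862 0.17711896] [0.65711725 0.23630153] 0.05923279310290793 [ 0.02992383 -0.00173594] [ 0.05717099 -0.00236663]
[0.6858725  0.20547513]
tcp [0.6806 0.2052 0.1113] d tool [ 0.08  1.79 -0.25] w 0.0197 F [ 0.  -0.3 -0.5] t 29.2
yaw 73.9 turn/pi [-0.0001 -0.0064  0.0005]
```

```bash
python3 -m creep '[{"ax":0,"ay":0,"az":0,"x":0.05,"y":0.5,"z":-0.25,"fingers":1},{"ax":0,"ay":0,"az":0,"x":0,"y":0.6,"z":0,"fingers":1},{"ax":0,"ay":0,"az":0,"x":0,"y":0.4,"z":0,"fingers":1},{"ax":0,"ay":0,"az":0,"x":0,"y":0,"z":0,"fingers":1}]'
python3 -c "
from h import *
go((.6856,.2045,.0755),75)"
```

```text
clock: 29.75
eef_pos: [0.6864, 0.2052, 0.0799]
orientation: [0.565, -0.565, -0.426, 0.424]
contact_force: [-0.5, -0.1, -0.1]
gripper_width: 0.0198
tcp [0.6864 0.2052 0.0799] d tool [-0.04  0.22  0.03] w 0.0198 F [-0.5 -0.1 -0.1] t 29.8
yaw 73.9 turn/pi [ 0.0003 -0.0062  0.0007]
```

```bash
python3 -m creep '[{"ax":0,"ay":0,"az":0,"x":0,"y":0.12,"z":0,"fingers":1},{"ax":0,"ay":0,"az":0,"x":0,"y":0.07,"z":0,"fingers":1},{"ax":0,"ay":0,"az":0,"x":0,"y":0,"z":0,"fingers":1}]'
python3 -m creep '[{"ax":0,"ay":0,"az":0,"x":0,"y":0.05,"z":0,"fingers":1},{"ax":0,"ay":0,"az":0,"x":0,"y":0,"z":0,"fingers":1}]'
```

```text
clock: 30.12
eef_pos: [0.6866, 0.2053, 0.0763]
orientation: [0.565, -0.565, -0.426, 0.424]
contact_force: [0.1, 0.8, -0.3]
gripper_width: 0.0196
clock: 30.38
eef_pos: [0.6869, 0.2054, 0.0757]
orientation: [0.565, -0.565, -0.426, 0.424]
contact_force: [-0.2, 1.0, -0.5]
gripper_width: 0.0198
```

```bash
python3 -m creep '[{"ax":0,"ay":0,"az":0,"x":0,"y":0.06,"z":0,"fingers":1},{"ax":0,"ay":0,"az":0,"x":0,"y":0,"z":0,"fingers":1}]'
python3 -m creep '[{"ax":0,"ay":0,"az":0,"x":0,"y":0,"z":0,"fingers":0.6},{"ax":0,"ay":0,"az":0,"x":0,"y":0,"z":0,"fingers":0.4},{"ax":0,"ay":0,"az":0,"x":0,"y":0,"z":0,"fingers":0},{"ax":0,"ay":0,"az":0,"x":0,"y":0,"z":0,"fingers":0}]'
python3 -m creep '[{"ax":0,"ay":0,"az":0,"x":0,"y":-0.4,"z":0,"fingers":0},{"ax":0,"ay":0,"az":0,"x":0,"y":-1,"z":0,"fingers":0},{"ax":0,"ay":0,"az":0,"x":0,"y":-1,"z":0,"fingers":0},{"ax":0,"ay":0,"az":0,"x":0,"y":-1,"z":0,"fingers":0},{"ax":0,"ay":0,"az":0,"x":0,"y":-1,"z":0,"fingers":0}]'
python3 - <<'E'
from h import *
go((.511,-.362,.17),75)
im=snapshot("wrist"); C=get_calibration("wrist")
for d in landmark_of("spent_crucible","wrist")[:2]: print(d["confidence"],d["xy"],at("wrist",d["xy"],.06,C).round(4))
cv2.imwrite("pics/w10.png",cv2.resize(im[120:320,220:420],(500,500))[:,:,::-1])
E
```

```text
clock: 30.62
eef_pos: [0.6872, 0.2056, 0.0754]
orientation: [0.565, -0.565, -0.427, 0.423]
contact_force: [-0.1, 0.3, -0.6]
gripper_width: 0.0191
clock: 31.12
eef_pos: [0.6872, 0.2055, 0.0751]
orientation: [0.565, -0.565, -0.426, 0.423]
contact_force: [0.7, -0.4, 0.1]
gripper_width: 0.0841
clock: 31.75
eef_pos: [0.687, 0.2054, 0.1695]
orientation: [-0.565, 0.565, 0.427, -0.423]
contact_force: [-0.5, -0.5, 0.1]
gripper_width: 0.0855
tcp [0.687  0.2054 0.1695] d tool [-29.7   -0.15   0.57] w 0.0855 F [-0.5 -0.5  0.1] t 31.8
yaw 73.9 turn/pi [ 0.001  -0.0063  0.0013]
0.83 [318.9, 242.3] [0.6919 0.2031 0.06  ]
```

View pics/w10.png

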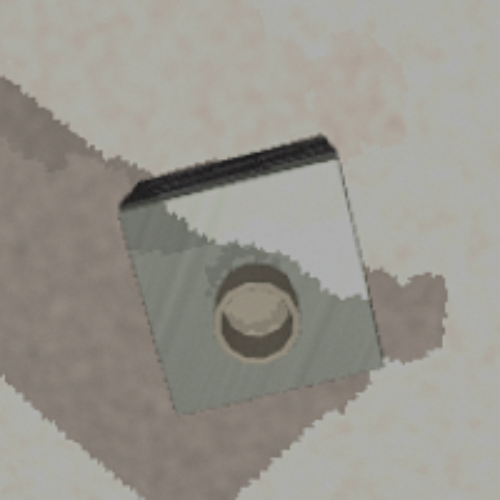

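```bash
python3 - <<'E'
from h import *
C=get_calibration("wrist"); k=lambda p:(220+p[0]/2.5,120+p[1]/2.5)
print(np.mean([at("wrist",k(p),.06,C) for p in((122,208),(338,158),(383,362),(180,414))],0), at("wrist",k((257,321)),.082,C))
E
python3 -m creep '[{"ax":0.001,"ay":0,"az":0.001,"x":-0.5,"y":0,"z":0,"fingers":0},{"ax":0,"ay":0,"az":0,"x":-1,"y":-0.2,"z":0,"fingers":0},{"ax":0,"ay":0,"az":0,"x":-1,"y":-0.2,"z":0,"fingers":0},{"ax":0,"ay":0,"az":0,"x":-1,"y":-0.2,"z":0,"fingers":0},{"ax":0,"ay":0,"az":0,"x":-1,"y":-0.2,"z":0,"fingers":0}]'
python3 -m creep '[{"ax":0,"ay":0,"az":0,"x":-1,"y":0,"z":0,"fingers":0},{"ax":0,"ay":0,"az":0,"x":-1,"y":0,"z":0,"fingers":0},{"ax":0,"ay":0,"az":0,"x":-1,"y":0,"z":0,"fingers":0},{"ax":0,"ay":0,"az":0,"x":-1,"y":0,"z":0,"fingers":0},{"ax":0,"ay":0,"az":0,"x":-1,"y":0,"z":0,"fingers":0}]'
python3 -m creep '[{"ax":0,"ay":0,"az":0,"x":-1,"y":0,"z":0,"fingers":0},{"ax":0,"ay":0,"az":0,"x":-1,"y":0,"z":0,"fingers":0},{"ax":0,"ay":0,"az":0,"x":-1,"y":0,"z":0,"fingers":0},{"ax":0,"ay":0,"az":0,"x":-1,"y":0,"z":0,"fingers":0},{"ax":0,"ay":0,"az":0,"x":-1,"y":0,"z":0,"fingers":0}]'
python3 -c "
from h import *
go((.511,-.362,.17),75)"
```

```text
[0.68749085 0.20678278 0.06      ] [0.68985793 0.20625684 0.082     ]
clock: 32.48
eef_pos: [0.6603, 0.1124, 0.1861]
orientation: [-0.565, 0.565, 0.425, -0.424]
contact_force: [0.3, -0.1, -0.7]
gripper_width: 0.0854
clock: 33.1
eef_pos: [0.6304, 0.0087, 0.1863]
orientation: [-0.565, 0.566, 0.425, -0.424]
contact_force: [-1.1, -0.5, 1.2]
gripper_width: 0.0852
clock: 33.72
eef_pos: [0.6005, -0.0942, 0.1863]
orientation: [-0.565, 0.566, 0.425, -0.424]
contact_force: [-0.2, -0.1, -0.1]
gripper_width: 0.0853
tcp [ 0.6005 -0.0942  0.1863] d tool [-14.11   0.81   0.55] w 0.0853 F [-0.2 -0.1 -0.1] t 33.7
yaw 73.8 turn/pi [ 0.0005 -0.0069  0.    ]
```

```bash
python3 -m creep '[{"ax":0,"ay":0,"az":0,"x":-1,"y":0,"z":0.05,"fingers":0},{"ax":0,"ay":0,"az":0,"x":-1,"y":0,"z":0.05,"fingers":0},{"ax":0,"ay":0,"az":0,"x":-1,"y":0,"z":0.05,"fingers":0},{"ax":0,"ay":0,"az":0,"x":-1,"y":0,"z":0.05,"fingers":0},{"ax":0,"ay":0,"az":0,"x":-1,"y":0,"z":0.05,"fingers":0}]'
python3 -m creep '[{"ax":0,"ay":0,"az":0,"x":-1,"y":0,"z":0.05,"fingers":0},{"ax":0,"ay":0,"az":0,"x":-1,"y":0,"z":0.05,"fingers":0},{"ax":0,"ay":0,"az":0,"x":-1,"y":0,"z":0.05,"fingers":0},{"ax":0,"ay":0,"az":0,"x":-1,"y":0,"z":0.05,"fingers":0},{"ax":0,"ay":0,"az":0,"x":-1,"y":0,"z":0.05,"fingers":0}]'
python3 -m creep '[{"ax":0,"ay":0,"az":0,"x":-1,"y":0,"z":0.05,"fingers":0},{"ax":0,"ay":0,"az":0,"x":-1,"y":0,"z":0.05,"fingers":0},{"ax":0,"ay":0,"az":0,"x":-0.3,"y":0,"z":0,"fingers":0},{"ax":0,"ay":0,"az":0,"x":0,"y":0,"z":0,"fingers":0}]'
python3 - <<'E'
from h import *
go((.511,-.362,.14),75)
im=snapshot("wrist"); C=get_calibration("wrist"); cv2.imwrite("pics/w11.png",im[:,:,::-1])
for d in landmark_of("fresh_crucible","wrist")[:2]: print(d["confidence"],d["xy"],at("wrist",d["xy"],.06,C).round(4))
for d in regions_of("fresh_crucible","wrist")[:2]:
    n,_,st,ce=cv2.connectedComponentsWithStats(d["pixels"].astype(np.uint8)); print(d["confidence"],d["xy"],st[1:],at("wrist",d["xy"],.08,C).round(4))
E
```

```text
clock: 34.35
eef_pos: [0.5653, -0.1955, 0.1863]
orientation: [-0.565, 0.566, 0.425, -0.424]
contact_force: [1.0, -0.1, 0.0]
gripper_width: 0.0854
clock: 34.98
eef_pos: [0.5294, -0.2966, 0.1863]
orientation: [-0.565, 0.566, 0.425, -0.424]
contact_force: [0.8, 0.1, 0.0]
gripper_width: 0.0849
clock: 35.48
eef_pos: [0.5125, -0.3454, 0.1861]
orientation: [-0.566, 0.567, 0.424, -0.423]
contact_force: [-0.1, -0.2, -0.0]
gripper_width: 0.0858
tcp [ 0.5125 -0.3454  0.1861] d tool [-0.82  2.31 -0.16] w 0.0858 F [-0.1 -0.2 -0. ] t 35.5
yaw 73.6 turn/pi [ 0.0007 -0.008  -0.0001]
0.63 [284.0, 242.6] [ 0.5113 -0.3743  0.06  ]
0.62 [285.9, 248.9] [[ 263  229   38   43 1316]] [ 0.511  -0.3707  0.08  ]
```

View pics/w11.png

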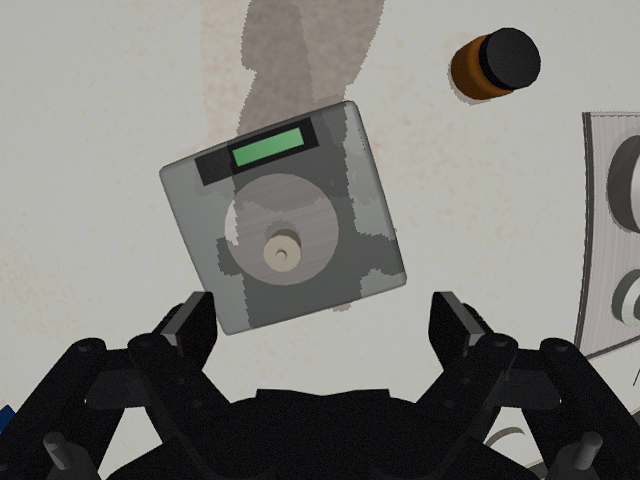

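Run:
```python
from h import *
C=get_calibration("wrist"); a=at("wrist",(282,253),.084,C); print(a,at("wrist",(282,254.5),.09,C))
go((a[0],a[1],.0765),75)
```

```text
[ 0.51245386 -0.37245581  0.084     ] [ 0.51180677 -0.37157946  0.09      ]
tcp [ 0.5131 -0.3442  0.1862] d tool [-1.37  5.48 -0.36] w 0.0855 F [-0.4  0.5 -0.9] t 35.6
yaw 73.7 turn/pi [ 0.0006 -0.0073  0.    ]
```

```bash
python3 -m creep '[{"ax":0,"ay":0,"az":0,"x":-0.9,"y":0.5,"z":-0.2,"fingers":0},{"ax":0,"ay":0,"az":0,"x":-0.4,"y":0.9,"z":-0.1,"fingers":0},{"ax":0,"ay":0,"az":0,"x":0,"y":0.9,"z":0,"fingers":0},{"ax":0,"ay":0,"az":0,"x":0,"y":0.9,"z":0,"fingers":0},{"ax":0,"ay":0,"az":0,"x":0,"y":0.5,"z":0,"fingers":0}]'
python3 -m creep '[{"ax":0,"ay":0,"az":0,"x":0,"y":0,"z":0,"fingers":0}]'
python3 - <<'E'
from h import *
go((.5115,-.3715,.0765),75)
im=snapshot("wrist"); C=get_calibration("wrist"); cv2.imwrite("pics/w12.png",im[:,:,::-1])
for d in regions_of("fresh_crucible","wrist")[:2]:
    n,_,st,ce=cv2.connectedComponentsWithStats(d["pixels"].astype(np.uint8)); print(d["confidence"],d["xy"],st[1:],at("wrist",d["xy"],.08,C).round(4))
for c in ((.5115,-.3715),):
  v=proj("wrist",[[*(np.array(c)+.013*np.array([np.cos(a),np.sin(a)])),.084] for a in np.arange(0,6.3,.1)],C); print(v.min(0),v.max(0))
g=im.mean(2)
E
```

```text
clock: 36.25
eef_pos: [0.5118, -0.3711, 0.1061]
orientation: [0.565, -0.565, -0.425, 0.424]
contact_force: [-0.5, -0.1, -0.5]
gripper_width: 0.0855
clock: 36.38
eef_pos: [0.5114, -0.3703, 0.1049]
orientation: [0.566, -0.564, -0.425, 0.425]
contact_force: [-0.2, -0.0, 0.2]
gripper_width: 0.0854
tcp [ 0.5114 -0.3703  0.1049] d tool [-0.06  1.42 -0.03] w 0.0854 F [-0.2 -0.   0.2] t 36.4
yaw 73.8 turn/pi [-0.0004 -0.0064  0.0006]
0.87 [317.9, 289.5] [[ 288  255   57   66 2813]] [ 0.5117 -0.373   0.08  ]
[292.02726657 264.45433799] [349.93598326 317.50377956]
```

```bash
python3 -m creep '[{"ax":0,"ay":0,"az":0,"x":-0.15,"y":0.6,"z":-0.1,"fingers":0},{"ax":0,"ay":0,"az":0,"x":0,"y":0.5,"z":0,"fingers":0.2},{"ax":0,"ay":0,"az":0,"x":0,"y":0.3,"z":0,"fingers":0.5},{"ax":0,"ay":0,"az":0,"x":0,"y":0,"z":0,"fingers":0.6}]'
python3 - <<'E'
from h import *
go((.5125,-.3738,.0765),75)
E
python3 -m creep '[{"ax":0,"ay":0,"az":0,"x":0,"y":0,"z":0,"fingers":0.7},{"ax":0,"ay":0,"az":0,"x":0,"y":0,"z":0,"fingers":1},{"ax":0,"ay":0,"az":0,"x":0,"y":0,"z":0,"fingers":1},{"ax":0,"ay":0,"az":0,"x":0,"y":0,"z":0,"fingers":1}]'
```

```text
clock: 36.98
eef_pos: [0.5141, -0.3749, 0.0774]
orientation: [-0.565, 0.566, 0.426, -0.424]
contact_force: [0.4, 0.4, -0.0]
gripper_width: 0.0346
tcp [ 0.5141 -0.3749  0.0774] d tool [0.03 0.04 0.09] w 0.0346 F [ 0.4  0.4 -0. ] t 37.0
yaw 73.8 turn/pi [ 0.001  -0.0065  0.0002]
clock: 37.48
eef_pos: [0.5145, -0.375, 0.0781]
orientation: [-0.564, 0.566, 0.426, -0.424]
contact_force: [0.4, 0.2, -1.0]
gripper_width: 0.022
```

```bash
python3 -m creep '[{"ax":0,"ay":0,"az":0,"x":0,"y":-0.3,"z":0,"fingers":1},{"ax":0,"ay":0,"az":0,"x":0,"y":-0.7,"z":0,"fingers":1},{"ax":0,"ay":0,"az":0,"x":0,"y":-0.9,"z":0,"fingers":1},{"ax":0,"ay":0,"az":0,"x":0,"y":-0.9,"z":0,"fingers":1},{"ax":0,"ay":0,"az":0,"x":0.2,"y":-0.9,"z":0,"fingers":1}]'
python3 -m creep '[{"ax":0,"ay":0,"az":0,"x":0.5,"y":-0.9,"z":0.16,"fingers":1},{"ax":0,"ay":0,"az":0,"x":0.7,"y":-0.5,"z":0.23,"fingers":1},{"ax":0,"ay":0,"az":0,"x":0.9,"y":0,"z":0.3,"fingers":1},{"ax":0,"ay":0,"az":0,"x":0.95,"y":0,"z":0.32,"fingers":1},{"ax":0,"ay":0,"az":0,"x":0.95,"y":0,"z":0.32,"fingers":1}]'
python3 -m creep '[{"ax":0,"ay":0,"az":0,"x":0.95,"y":0,"z":0.32,"fingers":1},{"ax":0,"ay":0,"az":0,"x":0.95,"y":0,"z":0.32,"fingers":1},{"ax":0,"ay":0,"az":0,"x":0.95,"y":0,"z":0.32,"fingers":1},{"ax":0,"ay":0,"az":0,"x":0.95,"y":0,"z":0.32,"fingers":1},{"ax":0,"ay":0,"az":0,"x":0.95,"y":0,"z":0.32,"fingers":1}]'
python3 - <<'E'
from h import *
go((.4905,.3748,.19),75)
im=snapshot("wrist")
for d in regions_of("fresh_crucible","wrist")[:2]:
    n,_,st,ce=cv2.connectedComponentsWithStats(d["pixels"].astype(np.uint8)); print(d["confidence"],d["xy"],st[1:])
E
```

```text
clock: 38.1
eef_pos: [0.515, -0.3713, 0.157]
orientation: [-0.564, 0.567, 0.425, -0.424]
contact_force: [-0.3, 0.1, -0.4]
gripper_width: 0.022
clock: 38.72
eef_pos: [0.5119, -0.2805, 0.1883]
orientation: [-0.564, 0.567, 0.426, -0.423]
contact_force: [1.2, 0.5, -0.6]
gripper_width: 0.022
clock: 39.35
eef_pos: [0.5064, -0.1717, 0.1871]
orientation: [-0.564, 0.565, 0.427, -0.424]
contact_force: [-0.8, -0.1, 0.0]
gripper_width: 0.0224
tcp [ 0.5064 -0.1717  0.1871] d tool [26.05 -0.13  8.31] w 0.0224 F [-0.8 -0.1  0. ] t 39.4
yaw 74.0 turn/pi [ 0.0011 -0.0057  0.0006]
0.64 [324.8, 303.8] [[ 294  266   58   77 3757]]
```

Held. Continue to the cell.

```bash
python3 -m creep '[{"ax":0.001,"ay":0,"az":0,"x":0.95,"y":0,"z":0.31,"fingers":1},{"ax":0,"ay":0,"az":0,"x":0.95,"y":0,"z":0.31,"fingers":1},{"ax":0,"ay":0,"az":0,"x":0.95,"y":0,"z":0.31,"fingers":1},{"ax":0,"ay":0,"az":0,"x":0.95,"y":0,"z":0.31,"fingers":1},{"ax":0,"ay":0,"az":0,"x":0.95,"y":0,"z":0.31,"fingers":1}]'
python3 -m creep '[{"ax":0,"ay":0,"az":0,"x":0.95,"y":0,"z":0.31,"fingers":1},{"ax":0,"ay":0,"az":0,"x":0.95,"y":0,"z":0.31,"fingers":1},{"ax":0,"ay":0,"az":0,"x":0.95,"y":0,"z":0.31,"fingers":1},{"ax":0,"ay":0,"az":0,"x":0.95,"y":0,"z":0.31,"fingers":1},{"ax":0,"ay":0,"az":0,"x":0.95,"y":0,"z":0.31,"fingers":1}]'
python3 -m creep '[{"ax":0,"ay":0,"az":0,"x":0.95,"y":0,"z":0.31,"fingers":1},{"ax":0,"ay":0,"az":0,"x":0.95,"y":0,"z":0.31,"fingers":1},{"ax":0,"ay":0,"az":0,"x":0.95,"y":0,"z":0.31,"fingers":1},{"ax":0,"ay":0,"az":0,"x":0.95,"y":0,"z":0.31,"fingers":1},{"ax":0,"ay":0,"az":0,"x":0.95,"y":0,"z":0.31,"fingers":1}]'
python3 -m creep '[{"ax":0,"ay":0,"az":0,"x":0.95,"y":0,"z":0.31,"fingers":1},{"ax":0,"ay":0,"az":0,"x":0.95,"y":0,"z":0.31,"fingers":1},{"ax":0,"ay":0,"az":0,"x":0.95,"y":0,"z":0.31,"fingers":1},{"ax":0,"ay":0,"az":0,"x":0.95,"y":0,"z":0.31,"fingers":1},{"ax":0,"ay":0,"az":0,"x":0.95,"y":0,"z":0.31,"fingers":1}]'
python3 -c "
from h import *
go((.4905,.3748,.19),75)"
```

```text
clock: 40.08
eef_pos: [0.5031, -0.0728, 0.187]
orientation: [-0.565, 0.566, 0.424, -0.424]
contact_force: [-0.7, 0.4, -1.2]
gripper_width: 0.022
clock: 40.7
eef_pos: [0.5015, 0.0259, 0.1865]
orientation: [-0.565, 0.569, 0.422, -0.423]
contact_force: [-0.2, 0.3, -1.3]
gripper_width: 0.0219
clock: 41.32
eef_pos: [0.5013, 0.1249, 0.1857]
orientation: [-0.565, 0.572, 0.42, -0.421]
contact_force: [-0.6, 0.2, -1.2]
gripper_width: 0.022
clock: 41.95
eef_pos: [0.5019, 0.2252, 0.1844]
orientation: [-0.565, 0.575, 0.419, -0.419]
contact_force: [-0.4, 0.3, -1.0]
gripper_width: 0.0219
tcp [0.5019 0.2252 0.1844] d tool [ 6.97 -0.37  2.77] w 0.0219 F [-0.4  0.3 -1. ] t 42.0
yaw 72.7 turn/pi [ 0.0035 -0.0129 -0.0027]
```

```bash
python3 -m creep '[{"ax":0.0035,"ay":0,"az":-0.0027,"x":0.95,"y":0,"z":0.37,"fingers":1},{"ax":0,"ay":0,"az":0,"x":0.95,"y":0,"z":0.37,"fingers":1},{"ax":0,"ay":0,"az":0,"x":0.95,"y":0,"z":0.37,"fingers":1},{"ax":0,"ay":0,"az":0,"x":0.95,"y":0,"z":0.37,"fingers":1},{"ax":0,"ay":0,"az":0,"x":0.95,"y":0,"z":0.37,"fingers":1}]'
python3 -m creep '[{"ax":0,"ay":0,"az":0,"x":0.8,"y":0,"z":0.3,"fingers":1},{"ax":0,"ay":0,"az":0,"x":0.3,"y":0,"z":0.1,"fingers":1},{"ax":0,"ay":0,"az":0,"x":0,"y":0,"z":0,"fingers":1}]'
python3 -c "
from h import *
go((.4905,.3748,.15),75)"
```

```text
clock: 42.58
eef_pos: [0.4945, 0.3337, 0.184]
orientation: [0.57, -0.569, -0.419, 0.419]
contact_force: [0.4, 0.2, -0.4]
gripper_width: 0.022
clock: 42.95
eef_pos: [0.4926, 0.3609, 0.1839]
orientation: [0.57, -0.569, -0.42, 0.42]
contact_force: [-0.6, -0.3, -0.5]
gripper_width: 0.022
tcp [0.4926 0.3609 0.1839] d tool [0.63 1.69 0.31] w 0.022 F [-0.6 -0.3 -0.5] t 43.0
yaw 72.8 turn/pi [-0.0003 -0.0122  0.0003]
```

```bash
python3 -m creep '[{"ax":0,"ay":0,"az":0,"x":0.6,"y":0.5,"z":0.3,"fingers":1},{"ax":0,"ay":0,"az":0,"x":0,"y":0.8,"z":0,"fingers":1},{"ax":0,"ay":0,"az":0,"x":0,"y":0.3,"z":0,"fingers":1},{"ax":0,"ay":0,"az":0,"x":0,"y":0,"z":0,"fingers":1},{"ax":0,"ay":0,"az":0,"x":0,"y":0,"z":0,"fingers":1}]'
cat > ring.py <<'E'
from h import *
from scipy.optimize import least_squares
def ring(im,C,R=.078,c0=(.4905,.3748)):
    g=im.astype(np.float32).mean(2); c0=np.array(c0)
    for it in range(3):
        P=[]
        for a in np.radians(np.arange(0,360,4)):
            rr=np.arange(R-.012,R+.014,.0005); W=np.array([[*(c0+r*np.array([np.cos(a),np.sin(a)])),.11] for r in rr]); uv=proj("wrist",W,C).astype(np.float32)
            if uv[:,1].max()>(290 if abs(uv[:,0].mean()-322)>90 else 380) or uv.min()<0: continue
            v=cv2.remap(g,uv[:,:1],uv[:,1:],1).ravel(); d=v[:-4]-v[4:]; k=d.argmax()
            if d[k]>50: P.append(W[k+2,:2])
        P=np.array(P); f=least_squares(lambda c:np.hypot(*(P-c).T)-R,c0,loss="soft_l1",f_scale=.0005); c0=f.x
    return c0.round(4),len(P),np.median(np.abs(np.hypot(*(P-c0).T)-R)).round(5)
E
python3 - <<'E'
from ring import *
go((.4905,.3748,.128),75); s=get_state()["eef_pos"]
C=get_calibration("wrist"); im=snapshot("wrist"); cv2.imwrite("pics/w13.png",im[:,:,::-1])
print(ring(im,C))
for d in regions_of("fresh_crucible","wrist")[:1]:
    n,_,st,ce=cv2.connectedComponentsWithStats(d["pixels"].astype(np.uint8)); print(d["confidence"],d["xy"],st[1:])
zb=s[2]-.0181
q=lambda c:np.array([[*(np.array(c)+r*np.array([np.cos(a),np.sin(a)])),zb+h] for h,r in((.024,.013),(.02,.013),(0,.0115)) for a in np.arange(0,6.3,.1)])
v=proj("wrist",q(s[:2]),C); print("model",v.min(0).round(),v.max(0).round())
E
```

```text
clock: 43.58
eef_pos: [0.4907, 0.3718, 0.1485]
orientation: [-0.57, 0.57, 0.418, -0.42]
contact_force: [-0.0, 0.9, 0.1]
gripper_width: 0.0221
tcp [0.4907 0.3718 0.1485] d tool [0.15 1.03 0.05] w 0.0221 F [-0.   0.9  0.1] t 43.6
yaw 72.6 turn/pi [-0.0004 -0.0132 -0.0009]
(array([0.4916, 0.3736]), 48, np.float64(0.00025))
0.84 [325.0, 305.5] [[ 293  265   60   80 3893]]
model [289. 270.] [358. 348.]
```

```bash
python3 -m creep '[{"ax":0,"ay":0,"az":-0.001,"x":0.12,"y":0.3,"z":-0.05,"fingers":1},{"ax":0,"ay":0,"az":0,"x":0,"y":0.4,"z":0,"fingers":1},{"ax":0,"ay":0,"az":0,"x":0,"y":0.2,"z":0,"fingers":1},{"ax":0,"ay":0,"az":0,"x":0,"y":0,"z":0,"fingers":1}]'
python3 -c "
from h import *
go((.4925,.3738,.128),75)"
```

```text
clock: 44.18
eef_pos: [0.4927, 0.3741, 0.1299]
orientation: [0.57, -0.569, -0.419, 0.418]
contact_force: [0.3, -0.1, -0.3]
gripper_width: 0.0223
tcp [0.4927 0.3741 0.1299] d tool [-0.02  0.1   0.01] w 0.0223 F [ 0.3 -0.1 -0.3] t 44.2
yaw 72.6 turn/pi [-0.0002 -0.0132  0.0005]
```

```bash
python3 -m creep '[{"ax":0,"ay":0,"az":0,"x":0,"y":0.08,"z":0,"fingers":1},{"ax":0,"ay":0,"az":0,"x":0,"y":0.04,"z":0,"fingers":1},{"ax":0,"ay":0,"az":0,"x":0,"y":0,"z":0,"fingers":1}]'
python3 -m creep '[{"ax":0,"ay":0,"az":0,"x":0,"y":0,"z":0,"fingers":0.6},{"ax":0,"ay":0,"az":0,"x":0,"y":0,"z":0,"fingers":0.4},{"ax":0,"ay":0,"az":0,"x":0,"y":0,"z":0,"fingers":0},{"ax":0,"ay":0,"az":0,"x":0,"y":0,"z":0,"fingers":0}]'
python3 -m creep '[{"ax":0,"ay":0,"az":0,"x":0,"y":-0.4,"z":0,"fingers":0},{"ax":0,"ay":0,"az":0,"x":0,"y":-1,"z":0,"fingers":0},{"ax":0,"ay":0,"az":0,"x":0,"y":-1,"z":0,"fingers":0},{"ax":0,"ay":0,"az":0,"x":0,"y":-1,"z":0,"fingers":0},{"ax":0,"ay":0,"az":0,"x":0,"y":-0.5,"z":0,"fingers":0}]'
python3 - <<'E'
from ring import *
go((.7037,-.0084,.2),75)
C=get_calibration("wrist"); im=snapshot("wrist"); cv2.imwrite("pics/w14.png",im[:,:,::-1])
c=ring(im,C);print(c)
for d in regions_of("fresh_crucible","wrist")[:1]:
    n,_,st,ce=cv2.connectedComponentsWithStats(d["pixels"].astype(np.uint8)); print(d["confidence"],d["xy"],st[1:])
q=lambda c:np.array([[*(np.array(c)+r*np.array([np.cos(a),np.sin(a)])),.11+h] for h,r in((.03,.0035),(.024,.013),(.02,.013),(0,.0115)) for a in np.arange(0,6.3,.1)])
v=proj("wrist",q(c[0]),C); print("model",v.min(0).round(),v.max(0).round())
E
```

```text
clock: 44.55
eef_pos: [0.4928, 0.3743, 0.1279]
orientation: [0.57, -0.569, -0.419, 0.418]
contact_force: [-0.0, 0.2, -0.8]
gripper_width: 0.0224
clock: 45.05
eef_pos: [0.4931, 0.3745, 0.1281]
orientation: [0.57, -0.569, -0.42, 0.418]
contact_force: [-0.0, 0.5, 0.2]
gripper_width: 0.0845
clock: 45.68
eef_pos: [0.4929, 0.3742, 0.2095]
orientation: [0.57, -0.569, -0.419, 0.418]
contact_force: [-0.4, -0.2, -0.0]
gripper_width: 0.0853
tcp [0.4929 0.3742 0.2095] d tool [-15.11   0.44 -15.77] w 0.0853 F [-0.4 -0.2 -0. ] t 45.7
yaw 72.6 turn/pi [-0.     -0.0132  0.0007]
(array([0.492 , 0.3733]), 83, np.float64(0.00047))
0.7 [121.2, 445.6] [[103 425  30  39 699]]
model [299. 226.] [343. 275.]
```

Run:
```python
from ring import *
for f in (regions_of,boxes_of,landmark_of):
  for n in ("fresh_crucible","spent_crucible"):
    for d in f(n,"wrist"):
      print(f.__name__,n,round(d["confidence"],2),np.round(d["xy"]), [np.r_[np.argwhere(d["pixels"]).min(0)[::-1],np.argwhere(d["pixels"]).max(0)[::-1]]] if "pixels" in d else "")
im=cv2.imread("pics/w14.png"); hsv=cv2.cvtColor(im,40)[215:295,280:365]
b=im[215:295,280:365].astype(int); m=((b[...,2]-b[...,0])>18).astype(np.uint8)
n,_,st,ce=cv2.connectedComponentsWithStats(m)
print([(s.tolist(),c.round()) for s,c in zip(st[1:],ce[1:]) if s[4]>15])
```

```text
call fresh_crucible 0.7 [121. 446.] [array([103, 425, 132, 463])]
call fresh_crucible 0.58 [323. 248.] [array([300, 224, 343, 271])]
call fresh_crucible 0.61 [325. 250.] 
call spent_crucible 0.63 [ 84. 322.] 
call fresh_crucible 0.76 [324. 239.] 
[([16, 4, 51, 53, 1937], array([41., 30.]))]
```

```bash
python3 -m creep '[{"ax":0,"ay":0,"az":0,"x":-0.5,"y":0,"z":-0.5,"fingers":0},{"ax":0,"ay":0,"az":0,"x":-0.96,"y":0,"z":-1,"fingers":0},{"ax":0,"ay":0,"az":0,"x":-0.96,"y":0,"z":-1,"fingers":0},{"ax":0,"ay":0,"az":0,"x":-0.96,"y":0,"z":-1,"fingers":0},{"ax":0,"ay":0,"az":0,"x":-0.96,"y":0,"z":-1,"fingers":0}]'
python3 -m creep '[{"ax":0,"ay":0,"az":0,"x":-0.96,"y":0,"z":-1,"fingers":0},{"ax":0,"ay":0,"az":0,"x":-0.96,"y":0,"z":-1,"fingers":0},{"ax":0,"ay":0,"az":0,"x":-0.96,"y":0,"z":-1,"fingers":0},{"ax":0,"ay":0,"az":0,"x":-0.96,"y":0,"z":-1,"fingers":0},{"ax":0,"ay":0,"az":0,"x":-0.96,"y":0,"z":-1,"fingers":0}]'
python3 -m creep '[{"ax":0,"ay":0,"az":0,"x":-0.96,"y":0,"z":-1,"fingers":0},{"ax":0,"ay":0,"az":0,"x":-0.96,"y":0,"z":-1,"fingers":0},{"ax":0,"ay":0,"az":0,"x":-0.9,"y":0,"z":-0.9,"fingers":0},{"ax":0,"ay":0,"az":0,"x":-0.4,"y":0,"z":-0.4,"fingers":0},{"ax":0,"ay":0,"az":0,"x":0,"y":0,"z":0,"fingers":0}]'
python3 -c "
from h import *
go((.7037,-.0084,.12),73)"
```

```text
clock: 46.7
eef_pos: [0.5536, 0.2582, 0.205]
orientation: [0.569, -0.569, -0.417, 0.422]
contact_force: [-0.2, 0.7, -0.4]
gripper_width: 0.0851
clock: 47.32
eef_pos: [0.6233, 0.1243, 0.2036]
orientation: [-0.57, 0.571, 0.414, -0.422]
contact_force: [-0.7, -0.0, -0.1]
gripper_width: 0.0853
clock: 47.95
eef_pos: [0.6677, 0.03, 0.202]
orientation: [-0.571, 0.574, 0.409, -0.421]
contact_force: [1.2, -0.4, 0.3]
gripper_width: 0.0854
tcp [0.6677 0.03   0.202 ] d tool [-1.2   4.11 -2.33] w 0.0854 F [ 1.2 -0.4  0.3] t 48.0
yaw 71.9 turn/pi [-0.0017 -0.0062 -0.0052]
```

```bash
python3 -m creep '[{"ax":-0.0017,"ay":-0.006,"az":-0.005,"x":-0.6,"y":0.5,"z":-0.9,"fingers":0},{"ax":0,"ay":0,"az":0,"x":-0.5,"y":1,"z":-0.9,"fingers":0},{"ax":0,"ay":0,"az":0,"x":-0.1,"y":1,"z":-0.5,"fingers":0},{"ax":0,"ay":0,"az":0,"x":0,"y":0.8,"z":0,"fingers":0},{"ax":0,"ay":0,"az":0,"x":0,"y":0,"z":0,"fingers":0}]'
python3 - <<'E'
from ring import *
go((.7037,-.0084,.048),73)
C=get_calibration("wrist"); im=snapshot("wrist"); cv2.imwrite("pics/w15.png",im[:,:,::-1])
for d in regions_of("inner_shield","wrist")[:3]: print(round(d["confidence"],2),np.round(d["xy"]),np.r_[np.argwhere(d["pixels"]).min(0)[::-1],np.argwhere(d["pixels"]).max(0)[::-1]])
q=lambda c:np.array([[*(np.array(c)+r*np.array([np.cos(a),np.sin(a)])),.004+h] for h,r in((.042,.02),(.02,.034),(0,.034)) for a in np.arange(0,6.3,.1)])
v=proj("wrist",q((.7037,-.0084)),C); print("model",v.min(0).round(),v.max(0).round())
E
```

```text
clock: 48.58
eef_pos: [0.7026, 0.0009, 0.1334]
orientation: [0.569, -0.564, -0.423, 0.423]
contact_force: [0.2, -0.5, -0.9]
gripper_width: 0.0855
tcp [0.7026 0.0009 0.1334] d tool [-0.45  4.27 -0.2 ] w 0.0855 F [ 0.2 -0.5 -0.9] t 48.6
yaw 73.5 turn/pi [-0.0015  0.0028  0.0014]
0.69 [315. 230.] [261 196 359 294]
model [260. 192.] [360. 292.]
```

Matches the expected position. Go down and grip.

```bash
python3 -m creep '[{"ax":-0.0015,"ay":0,"az":0.001,"x":-0.42,"y":0.9,"z":-0.2,"fingers":0},{"ax":0,"ay":0,"az":0,"x":0,"y":1,"z":0,"fingers":0},{"ax":0,"ay":0,"az":0,"x":0,"y":1,"z":0,"fingers":0},{"ax":0,"ay":0,"az":0,"x":0,"y":0.7,"z":0,"fingers":0},{"ax":0,"ay":0,"az":0,"x":0,"y":0,"z":0,"fingers":0}]'
python3 -c "
from h import *
go((.7037,-.0084,.047),73)"
```

```text
clock: 49.3
eef_pos: [0.7055, -0.0083, 0.0585]
orientation: [-0.566, 0.567, 0.425, -0.422]
contact_force: [0.0, -0.9, 0.7]
gripper_width: 0.0853
tcp [ 0.7055 -0.0083  0.0585] d tool [-0.03  0.57  0.09] w 0.0853 F [ 0.  -0.9  0.7] t 49.3
yaw 73.5 turn/pi [0.0012 0.0029 0.0007]
```

```bash
python3 -m creep '[{"ax":0.001,"ay":0,"az":0.0007,"x":0,"y":0.35,"z":0.08,"fingers":0},{"ax":0,"ay":0,"az":0,"x":0,"y":0.2,"z":0,"fingers":0.3},{"ax":0,"ay":0,"az":0,"x":0,"y":0,"z":0,"fingers":0.4},{"ax":0,"ay":0,"az":0,"x":0,"y":0,"z":0,"fingers":1},{"ax":0,"ay":0,"az":0,"x":0,"y":0,"z":0,"fingers":1}]'
python3 -m creep '[{"ax":0,"ay":0,"az":0,"x":0,"y":0,"z":0,"fingers":1},{"ax":0,"ay":0,"az":0,"x":0,"y":0,"z":0,"fingers":1}]'
python3 -c "
from h import *
go((.4915,.374,.2),73)"
```

```text
clock: 49.92
eef_pos: [0.7055, -0.0075, 0.0491]
orientation: [-0.566, 0.567, 0.424, -0.422]
contact_force: [0.5, 0.5, -2.1]
gripper_width: 0.0367
clock: 50.18
eef_pos: [0.7054, -0.0075, 0.0491]
orientation: [-0.566, 0.567, 0.424, -0.422]
contact_force: [0.4, 0.4, -0.6]
gripper_width: 0.0368
tcp [ 0.7054 -0.0075  0.0491] d tool [15.27 -7.59 15.64] w 0.0368 F [ 0.4  0.4 -0.6] t 50.2
yaw 73.5 turn/pi [0.0012 0.0029 0.0004]
```

```bash
python3 -m creep '[{"ax":0,"ay":0,"az":0,"x":0,"y":-0.4,"z":0,"fingers":1},{"ax":0,"ay":0,"az":0,"x":0,"y":-1,"z":0,"fingers":1},{"ax":0,"ay":0,"az":0,"x":0,"y":-1,"z":0,"fingers":1},{"ax":0,"ay":0,"az":0,"x":0,"y":-1,"z":0,"fingers":1},{"ax":0,"ay":0,"az":0,"x":0,"y":-1,"z":0,"fingers":1}]'
python3 -m creep '[{"ax":0,"ay":0,"az":0,"x":0.3,"y":-1,"z":0.3,"fingers":1},{"ax":0,"ay":0,"az":0,"x":0.7,"y":-1,"z":0.7,"fingers":1},{"ax":0,"ay":0,"az":0,"x":0.9,"y":-0.6,"z":0.92,"fingers":1},{"ax":0,"ay":0,"az":0,"x":0.95,"y":0,"z":0.97,"fingers":1},{"ax":0,"ay":0,"az":0,"x":0.95,"y":0,"z":0.97,"fingers":1}]'
python3 -m creep '[{"ax":0,"ay":0,"az":0,"x":0.95,"y":0,"z":0.97,"fingers":1},{"ax":0,"ay":0,"az":0,"x":0.95,"y":0,"z":0.97,"fingers":1},{"ax":0,"ay":0,"az":0,"x":0.95,"y":0,"z":0.97,"fingers":1},{"ax":0,"ay":0,"az":0,"x":0.95,"y":0,"z":0.97,"fingers":1},{"ax":0,"ay":0,"az":0,"x":0.95,"y":0,"z":0.97,"fingers":1}]'
python3 -c "
from h import *
go((.4915,.374,.21),73)"
```

```text
clock: 50.8
eef_pos: [0.7049, -0.0075, 0.1431]
orientation: [-0.566, 0.567, 0.424, -0.422]
contact_force: [-0.6, 0.0, -1.1]
gripper_width: 0.0367
clock: 51.42
eef_pos: [0.6513, 0.0914, 0.2036]
orientation: [-0.565, 0.569, 0.426, -0.419]
contact_force: [0.2, 0.5, -1.0]
gripper_width: 0.0365
clock: 52.05
eef_pos: [0.5766, 0.2212, 0.2056]
orientation: [-0.565, 0.566, 0.428, -0.421]
contact_force: [1.7, 0.0, -1.3]
gripper_width: 0.0367
tcp [0.5766 0.2212 0.2056] d tool [ 6.15 -0.22  6.21] w 0.0367 F [ 1.7  0.  -1.3] t 52.0
yaw 73.8 turn/pi [0.0022 0.0045 0.002 ]
```

```bash
python3 -m creep '[{"ax":0.002,"ay":0,"az":0.002,"x":0.95,"y":-0.1,"z":0.96,"fingers":1},{"ax":0,"ay":0,"az":0,"x":0.95,"y":-0.1,"z":0.96,"fingers":1},{"ax":0,"ay":0,"az":0,"x":0.95,"y":0,"z":0.96,"fingers":1},{"ax":0,"ay":0,"az":0,"x":0.95,"y":0,"z":0.96,"fingers":1},{"ax":0,"ay":0,"az":0,"x":0.9,"y":0,"z":0.9,"fingers":1}]'
python3 -m creep '[{"ax":0,"ay":0,"az":0,"x":0.4,"y":0,"z":0.4,"fingers":1},{"ax":0,"ay":0,"az":0,"x":0,"y":0,"z":0,"fingers":1}]'
python3 -c "
from h import *
go((.4915,.374,.19),73)"
```

```text
clock: 52.68
eef_pos: [0.501, 0.3473, 0.212]
orientation: [0.565, -0.562, -0.426, 0.428]
contact_force: [-0.2, -0.5, -1.0]
gripper_width: 0.0366
clock: 52.92
eef_pos: [0.4918, 0.3607, 0.2127]
orientation: [0.564, -0.56, -0.428, 0.429]
contact_force: [0.7, -0.5, -1.7]
gripper_width: 0.0367
tcp [0.4918 0.3607 0.2127] d tool [0.64 1.14 0.18] w 0.0367 F [ 0.7 -0.5 -1.7] t 52.9
yaw 74.6 turn/pi [-0.0018  0.0091  0.0004]
```

```bash
python3 -m creep '[{"ax":-0.0018,"ay":0,"az":0,"x":0.64,"y":0.3,"z":0.18,"fingers":1},{"ax":0,"ay":0,"az":0,"x":0,"y":0.5,"z":0,"fingers":1},{"ax":0,"ay":0,"az":0,"x":0,"y":0,"z":0,"fingers":1},{"ax":0,"ay":0,"az":0,"x":0,"y":0,"z":0,"fingers":1}]'
python3 - <<'E'
from ring import *
go((.4915,.374,.155),73); s=get_state()["eef_pos"]
C=get_calibration("wrist"); im=snapshot("wrist"); cv2.imwrite("pics/w16.png",im[:,:,::-1])
print(ring(im,C))
for d in regions_of("inner_shield","wrist")[:3]: print(round(d["confidence"],2),np.round(d["xy"]),np.r_[np.argwhere(d["pixels"]).min(0)[::-1],np.argwhere(d["pixels"]).max(0)[::-1]])
q=lambda c:np.array([[*(np.array(c)+r*np.array([np.cos(a),np.sin(a)])),s[2]-.0451+h] for h,r in((.042,.02),(.02,.034),(0,.034)) for a in np.arange(0,6.3,.1)])
v=proj("wrist",q(s[:2]),C); print("model",v.min(0).round(),v.max(0).round())
E
```

```text
clock: 53.42
eef_pos: [0.4935, 0.3714, 0.1949]
orientation: [-0.563, 0.564, 0.427, -0.427]
contact_force: [0.5, -0.3, -0.9]
gripper_width: 0.0364
tcp [0.4935 0.3714 0.1949] d tool [0.1  2.   0.13] w 0.0364 F [ 0.5 -0.3 -0.9] t 53.4
yaw 74.4 turn/pi [ 0.0005  0.0076 -0.0005]
(array([0.4917, 0.3734]), 74, np.float64(0.00025))
0.74 [501. 178.] [470 144 540 218]
model [250. 207.] [397. 351.]
```

```bash
python3 -m creep '[{"ax":0,"ay":0,"az":0,"x":0.1,"y":0.5,"z":0.12,"fingers":1},{"ax":0,"ay":0,"az":0,"x":0,"y":0.7,"z":0,"fingers":1},{"ax":0,"ay":0,"az":0,"x":0,"y":0.5,"z":0,"fingers":1},{"ax":0,"ay":0,"az":0,"x":0,"y":0.1,"z":0,"fingers":1},{"ax":0,"ay":0,"az":0,"x":0,"y":0,"z":0,"fingers":1}]'
python3 -c "
from h import *
go((.4915,.374,.155),73)"
```

```text
clock: 54.15
eef_pos: [0.4915, 0.3735, 0.1559]
orientation: [-0.563, 0.564, 0.427, -0.428]
contact_force: [1.3, -1.0, -1.1]
gripper_width: 0.0367
tcp [0.4915 0.3735 0.1559] d tool [0.03 0.05 0.01] w 0.0367 F [ 1.3 -1.  -1.1] t 54.1
yaw 74.3 turn/pi [ 0.0003  0.0074 -0.0008]
```

```bash
python3 -m creep '[{"ax":0,"ay":0,"az":0,"x":0,"y":0.06,"z":0,"fingers":1},{"ax":0,"ay":0,"az":0,"x":0,"y":0.03,"z":0,"fingers":1},{"ax":0,"ay":0,"az":0,"x":0,"y":0,"z":0,"fingers":1}]'
python3 -m creep '[{"ax":0,"ay":0,"az":0,"x":0,"y":0,"z":0,"fingers":0.4},{"ax":0,"ay":0,"az":0,"x":0,"y":0,"z":0,"fingers":0},{"ax":0,"ay":0,"az":0,"x":0,"y":0,"z":0,"fingers":0},{"ax":0,"ay":0,"az":0,"x":0,"y":0,"z":0,"fingers":0}]'
python3 -m creep '[{"ax":0,"ay":0,"az":0,"x":0,"y":-0.4,"z":0,"fingers":0},{"ax":0,"ay":0,"az":0,"x":0,"y":-1,"z":0,"fingers":0},{"ax":0,"ay":0,"az":0,"x":0,"y":-1,"z":0,"fingers":0},{"ax":0,"ay":0,"az":0,"x":0,"y":-0.7,"z":0,"fingers":0},{"ax":0,"ay":0,"az":0,"x":0,"y":0,"z":0,"fingers":0}]'
python3 - <<'E'
from ring import *
go((.566,.0068,.22),73)
C=get_calibration("wrist"); im=snapshot("wrist"); cv2.imwrite("pics/w17.png",im[:,:,::-1])
c=ring(im,C);print(c)
for d in regions_of("inner_shield","wrist")[:3]: print(round(d["confidence"],2),np.round(d["xy"]),np.r_[np.argwhere(d["pixels"]).min(0)[::-1],np.argwhere(d["pixels"]).max(0)[::-1]])
q=lambda c:np.array([[*(np.array(c)+r*np.array([np.cos(a),np.sin(a)])),.11+h] for h,r in((.042,.02),(.02,.034),(0,.034)) for a in np.arange(0,6.3,.1)])
v=proj("wrist",q(c[0]),C); print("model",v.min(0).round(),v.max(0).round())
E
```

```text
clock: 54.52
eef_pos: [0.4918, 0.3737, 0.155]
orientation: [-0.563, 0.564, 0.427, -0.427]
contact_force: [1.0, 0.1, -0.7]
gripper_width: 0.0368
clock: 55.02
eef_pos: [0.4925, 0.3743, 0.1557]
orientation: [-0.563, 0.564, 0.428, -0.426]
contact_force: [-0.4, -0.6, 0.4]
gripper_width: 0.0857
clock: 55.65
eef_pos: [0.4924, 0.3745, 0.2211]
orientation: [-0.563, 0.564, 0.428, -0.426]
contact_force: [-0.4, -0.3, -0.6]
gripper_width: 0.0855
tcp [0.4924 0.3745 0.2211] d tool [-16.71   0.07  -8.51] w 0.0855 F [-0.4 -0.3 -0.6] t 55.6
yaw 74.3 turn/pi [0.0011 0.0074 0.0004]
(array([0.4919, 0.3733]), 85, np.float64(0.00048))
0.8 [487. 174.] [456 146 523 214]
0.79 [322. 229.] [267 190 373 297]
model [267. 188.] [375. 296.]
```

```bash
python3 -m creep '[{"ax":0.001,"ay":0,"az":0,"x":-0.5,"y":0,"z":-0.25,"fingers":0},{"ax":0,"ay":0,"az":0,"x":-1,"y":0,"z":-0.51,"fingers":0},{"ax":0,"ay":0,"az":0,"x":-1,"y":0,"z":-0.51,"fingers":0},{"ax":0,"ay":0,"az":0,"x":-1,"y":0,"z":-0.51,"fingers":0},{"ax":0,"ay":0,"az":0,"x":-1,"y":0,"z":-0.51,"fingers":0}]'
python3 -m creep '[{"ax":0,"ay":0,"az":0,"x":-1,"y":0,"z":-0.51,"fingers":0},{"ax":0,"ay":0,"az":0,"x":-1,"y":0,"z":-0.51,"fingers":0},{"ax":0,"ay":0,"az":0,"x":-1,"y":0,"z":-0.51,"fingers":0},{"ax":0,"ay":0,"az":0,"x":-1,"y":0,"z":-0.51,"fingers":0},{"ax":0,"ay":0,"az":0,"x":-1,"y":0,"z":-0.51,"fingers":0}]'
python3 -m creep '[{"ax":0,"ay":0,"az":0,"x":-1,"y":0,"z":-0.51,"fingers":0},{"ax":0,"ay":0,"az":0,"x":-1,"y":0,"z":-0.51,"fingers":0},{"ax":0,"ay":0,"az":0,"x":-1,"y":0,"z":-0.51,"fingers":0},{"ax":0,"ay":0,"az":0,"x":-1,"y":0,"z":-0.51,"fingers":0},{"ax":0,"ay":0,"az":0,"x":-0.4,"y":0,"z":-0.2,"fingers":0}]'
python3 -m creep '[{"ax":0,"ay":0,"az":0,"x":0,"y":0,"z":0,"fingers":0}]'
python3 -c "
from h import *
go((.567,.0065,.14),73)"
```

```text
clock: 56.38
eef_pos: [0.5114, 0.2652, 0.2167]
orientation: [-0.563, 0.564, 0.423, -0.43]
contact_force: [-0.3, 1.1, -0.3]
gripper_width: 0.0852
clock: 57.0
eef_pos: [0.5327, 0.1385, 0.2157]
orientation: [-0.564, 0.568, 0.418, -0.43]
contact_force: [0.9, 0.1, -0.7]
gripper_width: 0.0853
clock: 57.62
eef_pos: [0.5477, 0.025, 0.2153]
orientation: [-0.566, 0.571, 0.411, -0.43]
contact_force: [0.0, -0.3, 0.0]
gripper_width: 0.0856
clock: 57.75
eef_pos: [0.5473, 0.0236, 0.2151]
orientation: [-0.566, 0.572, 0.41, -0.43]
contact_force: [-0.1, -0.1, 0.1]
gripper_width: 0.0854
tcp [0.5473 0.0236 0.2151] d tool [-0.43  3.76 -1.23] w 0.0854 F [-0.1 -0.1  0.1] t 57.8
yaw 72.9 turn/pi [-0.0034 -0.0009 -0.0086]
```

```bash
python3 -m creep '[{"ax":-0.0034,"ay":0,"az":-0.0086,"x":-0.3,"y":0.5,"z":-0.8,"fingers":0},{"ax":0,"ay":0,"az":0,"x":0,"y":1,"z":-0.4,"fingers":0},{"ax":0,"ay":0,"az":0,"x":0,"y":0.8,"z":0,"fingers":0},{"ax":0,"ay":0,"az":0,"x":0,"y":0,"z":0,"fingers":0},{"ax":0,"ay":0,"az":0,"x":0,"y":0,"z":0,"fingers":0}]'
python3 - <<'E'
from ring import *
go((.567,.0065,.0715),73)
C=get_calibration("wrist"); im=snapshot("wrist"); cv2.imwrite("pics/w18.png",im[:,:,::-1])
for d in regions_of("outer_cover","wrist")[:3]: print(round(d["confidence"],2),np.round(d["xy"]),np.r_[np.argwhere(d["pixels"]).min(0)[::-1],np.argwhere(d["pixels"]).max(0)[::-1]])
q=lambda c:np.array([[*(np.array(c)+r*np.array([np.cos(a),np.sin(a)])),.004+h] for h,r in((.066,.026),(.038,.054),(0,.054)) for a in np.arange(0,6.3,.1)])
v=proj("wrist",q((.567,.0065)),C); print("model",v.min(0).round(),v.max(0).round())
E
```

```text
clock: 58.38
eef_pos: [0.5677, 0.0162, 0.1659]
orientation: [0.569, -0.566, -0.422, 0.422]
contact_force: [-0.5, -0.3, 0.8]
gripper_width: 0.0855
tcp [0.5677 0.0162 0.1659] d tool [-0.49  4.72 -0.12] w 0.0855 F [-0.5 -0.3  0.8] t 58.4
yaw 73.2 turn/pi [-0.0011  0.0014  0.001 ]
0.6 [312. 217.] [236 161 383 308]
model [235. 159.] [385. 307.]
```

Cover sits where expected.

```bash
python3 -m creep '[{"ax":-0.001,"ay":0,"az":0.001,"x":-0.47,"y":0.9,"z":-0.12,"fingers":0},{"ax":0,"ay":0,"az":0,"x":0,"y":1,"z":0,"fingers":0},{"ax":0,"ay":0,"az":0,"x":0,"y":1,"z":0,"fingers":0},{"ax":0,"ay":0,"az":0,"x":0,"y":1,"z":0,"fingers":0},{"ax":0,"ay":0,"az":0,"x":0,"y":0.2,"z":0,"fingers":0}]'
python3 -m creep '[{"ax":0,"ay":0,"az":0,"x":0,"y":0,"z":0,"fingers":0}]'
python3 -c "
from h import *
go((.567,.0065,.0705),73)"
```

```text
clock: 59.1
eef_pos: [0.5707, 0.0074, 0.0858]
orientation: [-0.566, 0.569, 0.425, -0.419]
contact_force: [-1.0, -0.1, 0.2]
gripper_width: 0.0853
clock: 59.22
eef_pos: [0.571, 0.0076, 0.0863]
orientation: [-0.566, 0.569, 0.425, -0.419]
contact_force: [1.0, 0.6, -0.1]
gripper_width: 0.0852
tcp [0.571  0.0076 0.0863] d tool [-0.11  0.79  0.18] w 0.0852 F [ 1.   0.6 -0.1] t 59.2
yaw 73.3 turn/pi [0.0028 0.0016 0.0011]
```

```bash
python3 -m creep '[{"ax":0.0028,"ay":0,"az":0.001,"x":-0.1,"y":0.4,"z":0.18,"fingers":0},{"ax":0,"ay":0,"az":0,"x":0,"y":0.35,"z":0,"fingers":0},{"ax":0,"ay":0,"az":0,"x":0,"y":0,"z":0,"fingers":0.3},{"ax":0,"ay":0,"az":0,"x":0,"y":0,"z":0,"fingers":1},{"ax":0,"ay":0,"az":0,"x":0,"y":0,"z":0,"fingers":1}]'
python3 -m creep '[{"ax":0,"ay":0,"az":0,"x":0,"y":0,"z":0,"fingers":1},{"ax":0,"ay":0,"az":0,"x":0,"y":0,"z":0,"fingers":1},{"ax":0,"ay":0,"az":0,"x":0,"y":0,"z":0,"fingers":1}]'
python3 -c "
from h import *
go((.4915,.3737,.26),73)"
```

```text
clock: 59.85
eef_pos: [0.5679, 0.0066, 0.0729]
orientation: [-0.567, 0.568, 0.423, -0.421]
contact_force: [-1.6, 0.3, 7.3]
gripper_width: 0.0483
clock: 60.22
eef_pos: [0.5679, 0.0066, 0.073]
orientation: [-0.567, 0.568, 0.423, -0.421]
contact_force: [-0.0, 0.5, -0.6]
gripper_width: 0.0484
tcp [0.5679 0.0066 0.073 ] d tool [16.49 -9.36  8.92] w 0.0484 F [-0.   0.5 -0.6] t 60.2
yaw 73.3 turn/pi [0.0008 0.0014 0.0003]
```

```bash
python3 -m creep '[{"ax":0,"ay":0,"az":0,"x":0,"y":-0.4,"z":0,"fingers":1},{"ax":0,"ay":0,"az":0,"x":0,"y":-1,"z":0,"fingers":1},{"ax":0,"ay":0,"az":0,"x":0,"y":-1,"z":0,"fingers":1},{"ax":0,"ay":0,"az":0,"x":0,"y":-1,"z":0,"fingers":1},{"ax":0,"ay":0,"az":0,"x":0,"y":-1,"z":0,"fingers":1}]'
python3 -m creep '[{"ax":0,"ay":0,"az":0,"x":0,"y":-1,"z":0,"fingers":1},{"ax":0,"ay":0,"az":0,"x":0,"y":-1,"z":0,"fingers":1},{"ax":0,"ay":0,"az":0,"x":0.4,"y":-1,"z":0.2,"fingers":1},{"ax":0,"ay":0,"az":0,"x":0.8,"y":-0.9,"z":0.43,"fingers":1},{"ax":0,"ay":0,"az":0,"x":1,"y":-0.5,"z":0.54,"fingers":1}]'
python3 -m creep '[{"ax":0,"ay":0,"az":0,"x":1,"y":0,"z":0.54,"fingers":1},{"ax":0,"ay":0,"az":0,"x":1,"y":0,"z":0.54,"fingers":1},{"ax":0,"ay":0,"az":0,"x":1,"y":0,"z":0.54,"fingers":1},{"ax":0,"ay":0,"az":0,"x":1,"y":0,"z":0.54,"fingers":1},{"ax":0,"ay":0,"az":0,"x":1,"y":0,"z":0.54,"fingers":1}]'
python3 -c "
from h import *
go((.4915,.3737,.26),73)"
```

```text
clock: 60.85
eef_pos: [0.5655, 0.0063, 0.1626]
orientation: [0.568, -0.567, -0.421, 0.423]
contact_force: [0.3, 0.1, -2.1]
gripper_width: 0.0482
clock: 61.48
eef_pos: [0.5548, 0.053, 0.2554]
orientation: [0.568, -0.568, -0.419, 0.422]
contact_force: [-0.2, -0.5, -3.1]
gripper_width: 0.0477
clock: 62.1
eef_pos: [0.5301, 0.1669, 0.2575]
orientation: [-0.568, 0.569, 0.419, -0.422]
contact_force: [-1.0, 0.5, -3.2]
gripper_width: 0.0479
tcp [0.5301 0.1669 0.2575] d tool [ 9.32 -0.15  4.88] w 0.0479 F [-1.   0.5 -3.2] t 62.1
yaw 72.9 turn/pi [-0.0007 -0.0003 -0.0012]
```

```bash
python3 -m creep '[{"ax":0,"ay":0,"az":-0.001,"x":1,"y":0,"z":0.52,"fingers":1},{"ax":0,"ay":0,"az":0,"x":1,"y":0,"z":0.52,"fingers":1},{"ax":0,"ay":0,"az":0,"x":1,"y":0,"z":0.52,"fingers":1},{"ax":0,"ay":0,"az":0,"x":1,"y":0,"z":0.52,"fingers":1},{"ax":0,"ay":0,"az":0,"x":1,"y":0,"z":0.52,"fingers":1}]'
python3 -m creep '[{"ax":0,"ay":0,"az":0,"x":1,"y":0,"z":0.52,"fingers":1},{"ax":0,"ay":0,"az":0,"x":1,"y":0,"z":0.52,"fingers":1},{"ax":0,"ay":0,"az":0,"x":0.7,"y":0,"z":0.36,"fingers":1},{"ax":0,"ay":0,"az":0,"x":0.2,"y":0,"z":0.1,"fingers":1},{"ax":0,"ay":0,"az":0,"x":0,"y":0,"z":0,"fingers":1}]'
python3 -c "
from h import *
go((.4915,.3737,.24),73)"
```

```text
clock: 62.72
eef_pos: [0.5065, 0.28, 0.2582]
orientation: [0.569, -0.568, -0.419, 0.422]
contact_force: [-0.0, 0.7, -3.1]
gripper_width: 0.0477
clock: 63.35
eef_pos: [0.4922, 0.3463, 0.2583]
orientation: [0.568, -0.567, -0.418, 0.424]
contact_force: [1.2, 0.8, -2.6]
gripper_width: 0.0482
tcp [0.4922 0.3463 0.2583] d tool [1.31 0.91 0.43] w 0.0482 F [ 1.2  0.8 -2.6] t 63.4
yaw 73.1 turn/pi [-0.0019  0.0007 -0.0018]
```

```bash
python3 -m creep '[{"ax":-0.0019,"ay":0,"az":-0.0018,"x":0.8,"y":0,"z":0.3,"fingers":1},{"ax":0,"ay":0,"az":0,"x":0.5,"y":0.1,"z":0.1,"fingers":1},{"ax":0,"ay":0,"az":0,"x":0,"y":0.4,"z":0,"fingers":1},{"ax":0,"ay":0,"az":0,"x":0,"y":0,"z":0,"fingers":1},{"ax":0,"ay":0,"az":0,"x":0,"y":0,"z":0,"fingers":1}]'
python3 - <<'E'
from ring import *
go((.4918,.3735,.179),73)
C=get_calibration("wrist"); im=snapshot("wrist"); print(ring(im,C)); cv2.imwrite("pics/w19.png",im[:,:,::-1])
E
```

```text
clock: 63.98
eef_pos: [0.493, 0.373, 0.2471]
orientation: [-0.568, 0.569, 0.42, -0.421]
contact_force: [1.1, 0.4, -2.2]
gripper_width: 0.0479
tcp [0.493  0.373  0.2471] d tool [0.01 3.4  0.07] w 0.0479 F [ 1.1  0.4 -2.2] t 64.0
yaw 73.0 turn/pi [ 0.0002 -0.0002 -0.0005]
(array([0.4918, 0.3734]), 79, np.float64(0.00046))
```

```bash
python3 -m creep '[{"ax":0,"ay":0,"az":0,"x":0,"y":0.6,"z":0.07,"fingers":1},{"ax":0,"ay":0,"az":0,"x":0,"y":0.7,"z":0,"fingers":1},{"ax":0,"ay":0,"az":0,"x":0,"y":0.7,"z":0,"fingers":1},{"ax":0,"ay":0,"az":0,"x":0,"y":0.4,"z":0,"fingers":1},{"ax":0,"ay":0,"az":0,"x":0,"y":0,"z":0,"fingers":1}]'
python3 -c "
from h import *
go((.4918,.3735,.179),73)"
```

```text
clock: 64.65
eef_pos: [0.4912, 0.372, 0.1947]
orientation: [-0.568, 0.57, 0.419, -0.421]
contact_force: [0.3, 0.2, -1.6]
gripper_width: 0.0484
tcp [0.4912 0.372  0.1947] d tool [ 0.08  0.78 -0.01] w 0.0484 F [ 0.3  0.2 -1.6] t 64.7
yaw 72.9 turn/pi [-0.0001 -0.0005 -0.0013]
```

```bash
python3 -m creep '[{"ax":0,"ay":0,"az":-0.001,"x":0.08,"y":0.4,"z":0,"fingers":1},{"ax":0,"ay":0,"az":0,"x":0,"y":0.3,"z":0,"fingers":1},{"ax":0,"ay":0,"az":0,"x":0,"y":0,"z":0,"fingers":1}]'
python3 -c "
from h import *
go((.4918,.3735,.179),73)"
```

```text
clock: 65.03
eef_pos: [0.4921, 0.3741, 0.1802]
orientation: [-0.569, 0.569, 0.42, -0.42]
contact_force: [0.5, 0.2, -2.3]
gripper_width: 0.0487
tcp [0.4921 0.3741 0.1802] d tool [-0.03  0.06  0.01] w 0.0487 F [ 0.5  0.2 -2.3] t 65.0
yaw 72.9 turn/pi [ 0.0002 -0.0005  0.0002]
```

```bash
python3 -m creep '[{"ax":0,"ay":0,"az":0,"x":0,"y":0.06,"z":0,"fingers":1},{"ax":0,"ay":0,"az":0,"x":0,"y":0.04,"z":0,"fingers":1},{"ax":0,"ay":0,"az":0,"x":0,"y":0,"z":0,"fingers":1}]'
python3 -m creep '[{"ax":0,"ay":0,"az":0,"x":0,"y":0,"z":0,"fingers":0.3},{"ax":0,"ay":0,"az":0,"x":0,"y":0,"z":0,"fingers":0},{"ax":0,"ay":0,"az":0,"x":0,"y":0,"z":0,"fingers":0},{"ax":0,"ay":0,"az":0,"x":0,"y":0,"z":0,"fingers":0}]'
python3 -m creep '[{"ax":0,"ay":0,"az":0,"x":0,"y":-0.4,"z":0,"fingers":0},{"ax":0,"ay":0,"az":0,"x":0,"y":-1,"z":0,"fingers":0},{"ax":0,"ay":0,"az":0,"x":0,"y":-1,"z":0,"fingers":0},{"ax":0,"ay":0,"az":0,"x":0,"y":-0.7,"z":0,"fingers":0},{"ax":0,"ay":0,"az":0,"x":0,"y":0,"z":0,"fingers":0}]'
python3 - <<'E'
from ring import *
go((.49,.373,.25),73)
C=get_calibration("wrist"); im=snapshot("wrist")
c=ring(im,C);print(c)
for d in regions_of("outer_cover","wrist")[:3]: print(round(d["confidence"],2),np.round(d["xy"]),np.r_[np.argwhere(d["pixels"]).min(0)[::-1],np.argwhere(d["pixels"]).max(0)[::-1]])
q=lambda c:np.array([[*(np.array(c)+r*np.array([np.cos(a),np.sin(a)])),.11+h] for h,r in((.066,.026),(.038,.054),(0,.054)) for a in np.arange(0,6.3,.1)])
v=proj("wrist",q(c[0]),C); print("model",v.min(0).round(),v.max(0).round())
t=snapshot("top")
cv2.imwrite("pics/final.png",np.vstack([im[:400],cv2.resize(t[180:310,180:544],(640,200))])[:,:,::-1])
E
```

```text
clock: 65.4
eef_pos: [0.4924, 0.3744, 0.1792]
orientation: [0.569, -0.569, -0.421, 0.419]
contact_force: [0.5, 0.0, -2.6]
gripper_width: 0.0478
clock: 65.9
eef_pos: [0.4934, 0.3753, 0.1802]
orientation: [0.569, -0.569, -0.422, 0.418]
contact_force: [0.1, -0.5, -0.3]
gripper_width: 0.0857
clock: 66.53
eef_pos: [0.4934, 0.3753, 0.2458]
orientation: [0.569, -0.569, -0.422, 0.418]
contact_force: [-0.5, -0.3, -0.3]
gripper_width: 0.0854
tcp [0.4934 0.3753 0.2458] d tool [-0.16 -0.21  0.13] w 0.0854 F [-0.5 -0.3 -0.3] t 66.5
yaw 72.9 turn/pi [ 0.0011 -0.0006  0.0018]
(array([0.4919, 0.3733]), 90, np.float64(4e-05))
0.94 [322. 218.] [238 157 401 318]
model [236. 156.] [402. 318.]
```

View pics/final.png

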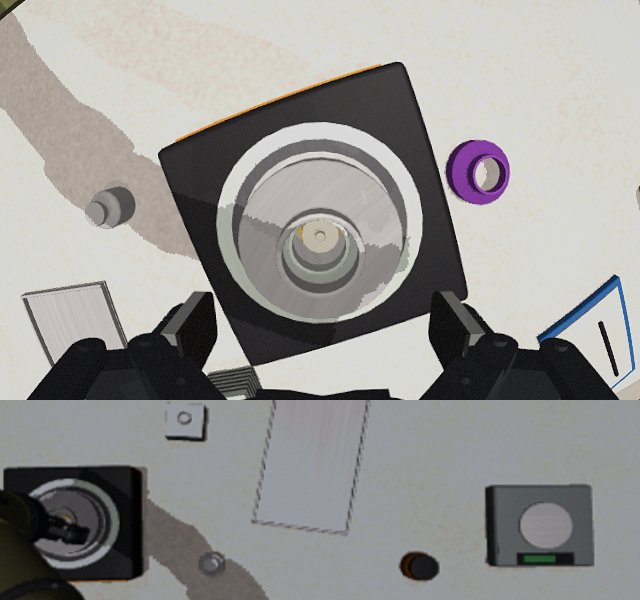

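The picture shows all in place: lidded crucible visible at (320,236) inside the shield and cover, both centred on the rings. The spent cup stands on the cooling block, the tray and pan are empty, and the jar and weight have not moved.

```bash
python3 -m creep '[{"ax":0,"ay":0,"az":0,"x":0,"y":-0.8,"z":0,"fingers":0},{"ax":0,"ay":0,"az":0,"x":0,"y":0,"z":0,"fingers":0}]'; python3 -c "
from plant import *
print(job_done())"
```

```text
clock: 66.92
eef_pos: [0.4921, 0.3741, 0.2598]
orientation: [0.569, -0.569, -0.42, 0.42]
contact_force: [0.3, 0.0, 0.2]
gripper_width: 0.0853
the job is handed in; nothing more can be done
None
```

The sample change is done and handed in at about 67 s of the 144 s allowed, with every step carried out in the order asked.

What the last checks showed:
- **Outer cover:** its outline fits a flat cover centred on the rings to within 1–2 pixels, about 1 mm.
- **Inner shield:** it fitted its expected outline to about 1 mm just before the cover went back on. The last picture shows it inside the cover, with the fresh crucible in the middle.
- **Spent cup:** it stands upright on the cooling block, about 2.5 mm from the middle by the wrist camera.
- **Bystanders:** the tray and pan are empty, and the jar and weight look untouched.
- **Forces:** the wrist force never read above about 10 N, and the gripper was clear of everything at the end.

Checks that failed or disagreed:
- The networks twice named the wrong thing, a gripper part as the fresh crucible and the purple look-alike as the shield. I ignored those, but it left no outline check of the shield while it was held above the cell.
- Position estimates from different cameras differed by up to 4 mm for the cooling block and up to 13 mm for the fresh crucible on the pan. I used the wrist camera's values.

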